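# Close the two-piece wooden mould against its fence

## Robot

A 6-joint arm with a two-finger parallel gripper is mounted at the origin on the work surface. World frame = base frame: x ahead of the robot, y to its left, z up, the work surface at z = 0. Lengths are in m, angles in rad, forces in N, time in s.
With the tool pointing down it reaches from about 0.375 to 0.825 m from the base axis. Payload 5.5 kg.
Tool frame: the origin (TCP) lies between the finger pads; the fingertips stand 25 mm ahead of it and the grasp point (between the pads) lies 6 mm ahead of it (tips_ahead is the y of the fingertips in the tool frame, in m); y points along the fingers, x is the direction in which the jaws open and shut, and the axes are right-handed (so a half turn about y gives the same grasp; the last joint's range is limited). The gripper opens to 85 mm and grips with 20 to 120 N. Pads are 22 mm wide; open, the fingers measure 114 mm over their backs; the gripper's body (76 mm by 85 mm) begins 54 mm behind the grasp point. The pads swing forward as they close: fully open they stand 13 mm farther back than shut.
Start: joints at [1.285, 0.314, -0.047, 1.21, 0, 1.571], TCP at [0.169, 0.576, 0.218] pointing down, gripper open.
Joint ranges: [-2.67, 2.67], [-0.69, 1.73], [-1.03, 1.25], [-2.08, 2.16], [-1.42, 1.45], [-3.14, 3.14]. Speed limits (rad/s): [2.39, 2.39, 3.01, 3.14, 3.14, 3.14].

## Interface

Orientations are given as a unit quaternion [x, y, z, w].
In Python, from station import state, get_image, close_job, tips_ahead gives the robot as it stands.
- The arm moves only by the tool arm_command, never from a script. Its argument "deltas" is a list of rows, each a list of 6 numbers: the shift along the tool's x, y, z scaled (see below), then the turn, a rotation vector about the tool's x, y, z scaled (see below). In form: [[x, y, z, rx, ry, rz], ...]. A call has 1 to 12 rows; each row shifts and turns the commanded pose from where the row before left it, along the tool's axes as they then stand; what a row does not reach is not made up. The controller multiplies each number of a shift by 0.03 m and each number of a turn by 0.12 rad. A row lasts 1/12 s, in which the tool goes at most 41.7 mm and 7.16 degrees, less where a joint would pass 70% of its speed; a pose out of reach is approached as far as the arm can. A call with a number of a shift or a turn outside -1 to 1 is refused whole. A call with a gripper value outside its range is refused whole. "hand" is the opening in per cent of the stroke, from 0 (shut) to 100 (fully open), set as the call begins (left out, the last holds). The fingers move at their own pace and stop on an object; "newtons" is the grip in N (left out, the last holds). Time passes only in rows, so rows that do not move let the fingers close. It gives the time, the measured TCP pose, the force and the opening at its end, in the units of the state.
- state(): the state, without advancing time (a new reading comes with each control period).
- get_image(name): name is "scene" or "side" or "wrist"; returns a dict with "pixels" (480x640x3 uint8, red, green, blue), "fov_y" (degrees; the focal length in pixels is half the picture's height over the tangent of half this angle, whatever the lens; pixels are square), "cx", "cy" (the principal point, pixels), "k1" (the pictures are not rectified: a ray, as slopes to the right and down, at radius r is drawn at 1 + k1 r^2 times it, then the intrinsics apply), "extrinsics" (4x4, takes a point from world to camera coordinates). Camera axes: x right, y down, z forward; pixel columns grow to the right and rows downward; lengths in m; the calibration is good to about 2 mm. A picture is of the moment at which its call begins. There is no depth.
- close_job(): hands the job in, once; it reports no verdict.
The state is a dict: "time_s": time; "qpos": joint angles; "qd": joint speeds; "tau": joint torques, N m; "position": TCP position; "ee_rot": TCP orientation; "ft_force": force on the tool from outside, world axes, zero at the start; "ft_torque": the same for the moment, N m; "finger_gap": finger opening in m.
Only numpy, scipy, OpenCV 4.12 (cv2) and the standard library are available. Lean on these libraries where they do the work, as an engineer would, in place of code of your own. Each camera call takes 0.05 s, during which the arm holds its last target.

## Task

On the table, half of a wooden glass-blowing mould is fixed to a long wooden fence. Push the loose mould half (the square block with the half-round hollow) across the table until it lies flush against the fence and closed tight, face to face, against the fixed half, then move clear. Only push it from outside: never lift or tip it, keep out of its hollow with its charred lining, and leave the plain solid block and the other things on the table where they are.

Things in the scene. Friction and masses are not known exactly. Their poses are not given: they have to be found in the camera images.
- fixture: Wooden fence with the fixed mould half, immovable. Origin: on the table (z=0) where the fence's face meets the seam plane. Fence: x 0 to 22 mm, y -370 to +95 mm, 35 mm high, its face in the plane x=0 towards -x. Fixed half: 90 x 90 x 50 mm high, x -90 to 0, y 0 to 90 mm, its half-round hollow open towards -y.
- loose_half: Loose wooden block 90 x 90 x 50 mm high, 0.2 to 0.4 kg, slides on the table. Origin: centre of its underside. A half-round hollow (radius 30 mm, open on top, 12 mm floor) opens in its +y face; other sides flat. Starts between fence and robot, yaw within 0.35 rad of the fixture's. Home: at x=-45, y=-45 mm in the fixture's frame, axes parallel.
- loose_face (a point): Point at the foot of the loose half's +y face, midway along it (origin of loose_half plus 45 mm along its y); axes as loose_half. Home, it meets seam.
- seam (a point): Point on the table in the seam plane at the foot of the fixed half's open face, midway along it: fixture frame x=-45, y=0; axes as fixture.
- bore_lining: Dark charred lining inside the loose half's hollow, fixed to it; not to be touched. Same origin and axes as loose_half.
- plain_block: Bystander: solid wooden block 60 (x) x 80 (y) x 50 mm high, no hollow; origin at centre of its underside. Stands about 140 mm from the loose half, on either side of it along the fence, its centre 140 to 155 mm from the fence, clear of the 90 mm lane along the fence.
- cone: Bystander: small upright wooden cone, 44 mm across and 78 mm high; origin at centre of its underside.
- jar: Bystander: white jar 60 mm across, 80 mm high, behind the fence; origin at centre of its underside.
- cup: Bystander: steel cup 72 mm across, 90 mm high, behind the fence; origin at centre of its underside.
- brush: Bystander: flat hand brush, about 200 mm long, lying on the table, off to the robot's right.
- hammer: Bystander: hammer, about 250 mm long, lying on the table, off to the robot's left.
- rule: Bystander: metal straightedge 200 x 30 x 5 mm lying flat, off to the robot's right; origin at centre of its underside.

How it is judged:
By the outcome, as a careful person would: the job done as asked, in the order asked, and still so for the second after the job is handed in, with the robot touching nothing.
It also fails if it takes over 54 s, if anything falls off the work surface, if the arm or the gripper's body presses on something with over 40 N, if the wrist force passes 120 N, or if a joint passes its speed limit or range.

## Working session

There is one attempt and no reset: what is moved stays moved. The work goes in short steps, Python scripts to look and compute and a tool call to move; the robot and the scene stay as the last step left them, time stands still between calls to the robot, and variables do not carry over. Pictures are saved under pics/ and viewed, and the job is handed in when it is done.

Besides the shell and the picture viewer there is one more tool, called after ">>>" by a JSON object that holds its "api" and its "payload". arm_command: Moves the arm, as the interface text tells. Its arguments: {"type":"object","properties":{"deltas":{"type":"array","items":{"type":"array","items":{"type":"number","minimum":-1,"maximum":1}}},"hand":{"type":"number"},"newtons":{"type":"number"}},"required":["deltas"]}

```bash
ls; mkdir -p pics
python3 - <<'E'
from station import *
import cv2
print(state(), tips_ahead)
for n in("scene","side","wrist"):
    d=get_image(n); cv2.imwrite(f"pics/{n}0.png",d["pixels"][:,:,::-1]); print(n,d["fov_y"],d["cx"],d["cy"],d["k1"],d["extrinsics"])
E
```

```text
pics
{'time_s': 0.0, 'qpos': array([ 1.28499353e+00,  3.14216594e-01, -4.80342187e-02,  1.21017295e+00,
        1.52281407e-06,  1.57078250e+00]), 'qd': array([ 0.00184607,  0.00082221, -0.00029047,  0.00017073, -0.00103617,
       -0.00024247]), 'tau': array([-2.04662872e-03, -5.39592040e+01,  3.39751661e+01,  1.90563756e-02,
       -2.57916590e-04,  9.36227949e-07]), 'position': array([0.1689972 , 0.57512054, 0.21695988]), 'ee_rot': array([ 0.56645247,  0.4232385 , -0.42416047, -0.5657638 ]), 'ft_force': array([ 0.37526221, -0.195838  ,  0.04415598]), 'ft_torque': array([0.01578246, 0.00729765, 0.02084536]), 'finger_gap': 0.0853151802758886} 0.025
scene 50.05728014620975 315.0191064372722 230.29870921886834 0.033105465872062555 [[-0.88652834  0.46248525 -0.01322475  0.54409426]
 [ 0.38770322  0.7269743  -0.56674031 -0.1730819 ]
 [-0.25249498 -0.50755862 -0.82379034  1.71554186]
 [ 0.          0.          0.          1.        ]]
side 45.068660793784076 316.3546353827748 217.45113470736368 -0.034097190424359304 [[-0.91926355 -0.39357156 -0.00748038  0.54224264]
 [-0.19440765  0.47043699 -0.86075241  0.16118547]
 [ 0.34228672 -0.78980407 -0.5089689   1.54385344]
 [ 0.          0.          0.          1.        ]]
wrist 63.181108260632236 325.4806662867462 245.834432229529 0.028417371379209248 [[ 0.28215371  0.95936605 -0.00246109 -0.59786921]
 [ 0.90713079 -0.26595438  0.32616252 -0.04244621]
 [ 0.31225471 -0.0942605  -0.94531051  0.38095267]
 [ 0.          0.          0.          1.        ]]
```

View pics/scene0.png

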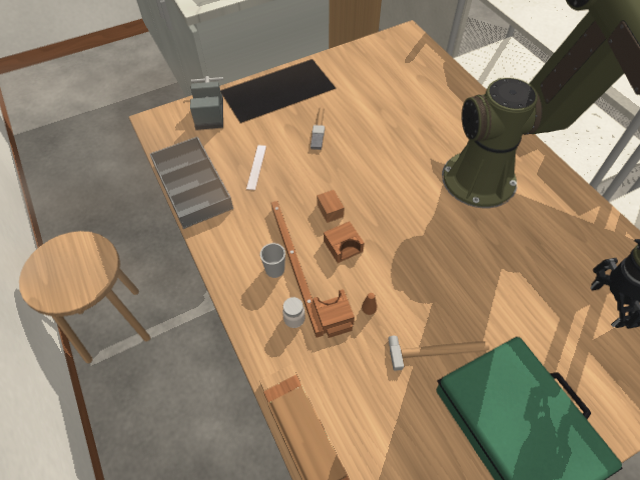

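View pics/side0.png

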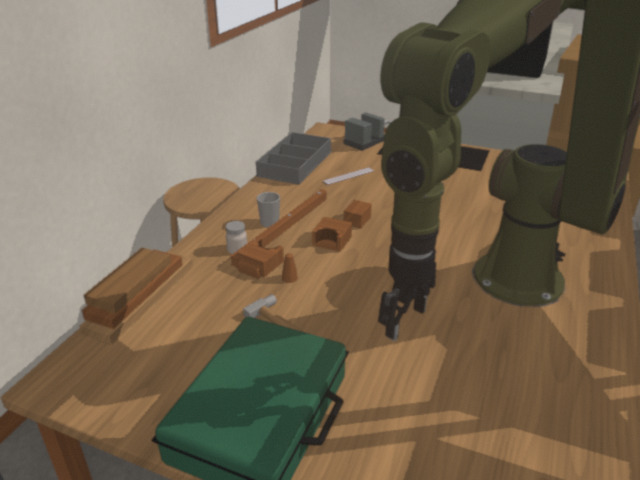

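View pics/wrist0.png

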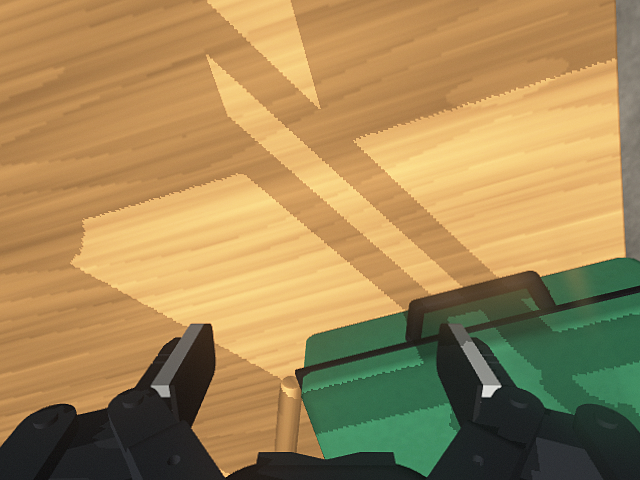

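```bash
cat > h.py <<'E'
import numpy as np, cv2
from station import *
def K(d):
    f=240/np.tan(np.radians(d["fov_y"]/2)); return f,d["cx"],d["cy"]
def proj(d,P):
    P=np.atleast_2d(P); E=d["extrinsics"]; c=P@E[:3,:3].T+E[:3,3]; s=c[:,:2]/c[:,2:]; f,cx,cy=K(d)
    s=s*(1+d["k1"]*(s**2).sum(1,keepdims=True)); return s*f+[cx,cy]
def unproj(d,uv,z):
    f,cx,cy=K(d); uv=np.atleast_2d(np.array(uv,float)); t=(uv-[cx,cy])/f; s=t.copy()
    for _ in range(20): s=t/(1+d["k1"]*(s**2).sum(1,keepdims=True))
    E=d["extrinsics"];R=E[:3,:3];o=-R.T@E[:3,3]
    r=np.c_[s,np.ones(len(s))]@R; return o+r*((z-o[2])/r[:,2])[:,None]
def crop(d,x0,y0,w,h,k,fn):
    cv2.imwrite(fn,cv2.resize(d["pixels"][y0:y0+h,x0:x0+w,::-1],None,fx=k,fy=k,interpolation=cv2.INTER_CUBIC))
E
python3 - <<'E'
from h import *
import pickle
a=get_image("scene");b=get_image("side")
pickle.dump((a,b),open("im0.pkl","wb"))
crop(a,260,185,130,160,3.7,"pics/sc1.png"); crop(b,220,180,160,110,5,"pics/si1.png")
E
```

```text
(no output)
```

View pics/sc1.png

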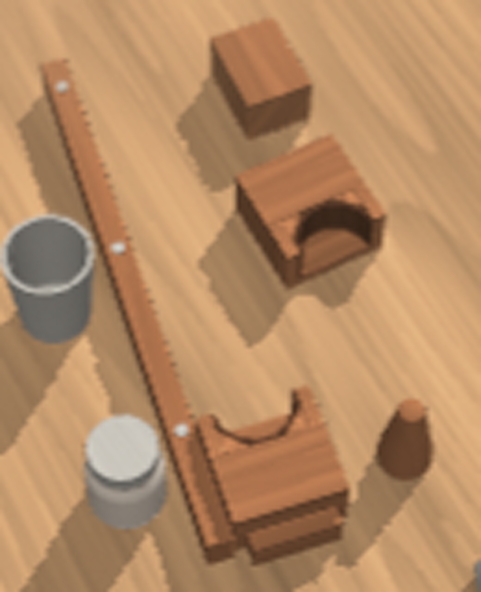

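View pics/si1.png

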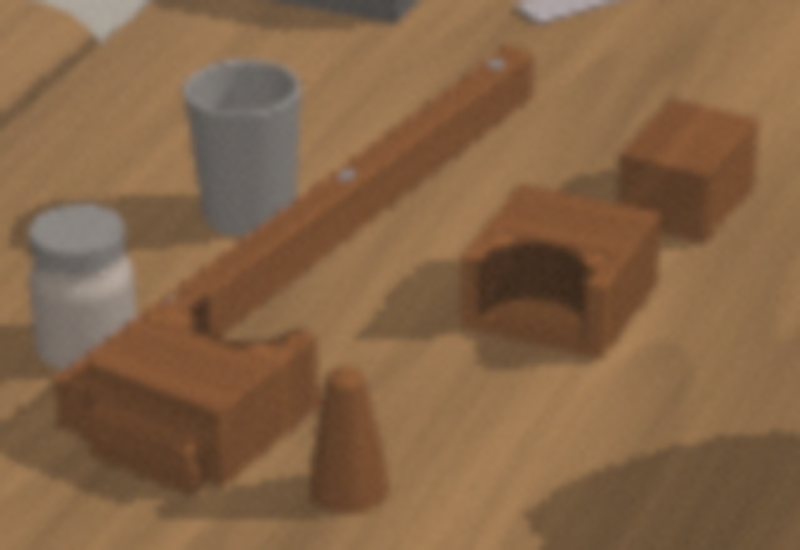

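Run:
```python
from h import *
import pickle
a,b=pickle.load(open("im0.pkl","rb"))
S=lambda p:np.array(p)/3.7+[260,185]
T=lambda p:np.array(p)/5+[220,180]
np.set_printoptions(precision=4,suppress=True)
print("loose sc top",unproj(a,S([(237,182),(330,137),(385,215),(290,252)]),.05)[:,:2]); print("foot",unproj(a,S([(290,288)]),0))
print("loose si top",unproj(b,T([(465,257),(522,187),(660,212),(603,268)]),.05)[:,:2]); print("foot",unproj(b,T([(600,355),(465,325)]),0))
print("fixed sc",unproj(a,S([(305,388),(347,490),(238,525),(200,418)]),.05)[:,:2])
print("fixed si",unproj(b,T([(315,338),(220,412),(57,382)]),.05)[:,:2])
print("fence sc",unproj(a,S([(40,65),(68,60),(205,560),(237,545)]),.035)[:,:2])
print("fence si",unproj(b,T([(503,47),(533,57),(212,302)]),.035)[:,:2])
print("plain sc",unproj(a,S([(210,40),(270,18),(311,85),(250,108)]),.05)[:,:2])
print("plain si",unproj(b,T([(622,155),(676,98),(757,120),(710,178)]),.05)[:,:2])
print("cone",unproj(a,S([(405,462)]),0),unproj(b,T([(350,495)]),0))
```

```text
loose sc top [[ 0.5753 -0.0138]
 [ 0.487  -0.0172]
 [ 0.4863  0.0697]
 [ 0.5699  0.0645]]
foot [[0.5703 0.0678 0.    ]]
loose si top [[ 0.5702  0.0695]
 [ 0.5701 -0.0159]
 [ 0.4841 -0.0202]
 [ 0.4928  0.0503]]
foot [[0.4886 0.064  0.    ]
 [0.5727 0.065  0.    ]]
fixed sc [[0.6184 0.175 ]
 [0.6321 0.2618]
 [0.7149 0.2489]
 [0.6996 0.1603]]
fixed si [[0.6128 0.178 ]
 [0.6282 0.2609]
 [0.7222 0.2697]]
fence sc [[ 0.6622 -0.2083]
 [ 0.6387 -0.2019]
 [ 0.7455  0.2557]
 [ 0.7197  0.2563]]
fence si [[ 0.661  -0.2026]
 [ 0.6374 -0.1971]
 [ 0.6938  0.1471]]
plain sc [[ 0.5268 -0.1533]
 [ 0.4703 -0.1503]
 [ 0.4746 -0.0711]
 [ 0.5309 -0.0741]]
plain si [[ 0.5286 -0.0744]
 [ 0.5227 -0.1545]
 [ 0.4666 -0.147 ]
 [ 0.47   -0.0687]]
cone [[0.5678 0.2434 0.    ]] [[0.5637 0.2404 0.    ]]
```

```bash
cat >> h.py <<'E'
from scipy.optimize import least_squares
from scipy.spatial.transform import Rotation as Rn
def w(p,q):
    q=np.atleast_2d(np.array(q,float)); c,s=np.cos(p[2]),np.sin(p[2])
    return np.c_[p[0]+c*q[:,0]-s*q[:,1],p[1]+s*q[:,0]+c*q[:,1],q[:,2]]
def fit(obs,p0):
    # obs: list of (cam, pix Nx2, local Nx3)
    f=lambda p:np.concatenate([(proj(d,w(p,L))-px).ravel() for d,px,L in obs])
    r=least_squares(f,p0,loss="soft_l1"); return r.x,f(r.x).reshape(-1,2)
def tofix(F,P): # world xy->fixture
    c,s=np.cos(F[2]),np.sin(F[2]); d=np.atleast_2d(P)[:,:2]-F[:2]; return np.c_[c*d[:,0]+s*d[:,1],-s*d[:,0]+c*d[:,1]]
E
python3 - <<'E'
from h import *
import pickle
a,b=pickle.load(open("im0.pkl","rb"))
S=lambda p:np.array(p)/3.7+[260,185]
T=lambda p:np.array(p)/5+[220,180]
np.set_printoptions(precision=4,suppress=True)
h=.045
L,r=fit([(a,S([(237,182),(330,137),(385,215),(290,288)]),[(h,-h,.05),(-h,-h,.05),(-h,h,.05),(h,h,0)]),
 (b,T([(465,257),(522,187),(660,212),(600,355),(465,325)]),[(h,h,.05),(h,-h,.05),(-h,-h,.05),(-h,h,0),(h,h,0)])],[.53,.02,0])
print("loose",L);print(r)
F,r=fit([(a,S([(305,388),(347,490),(40,65),(68,60),(205,560),(237,545)]),[(-.09,0,.05),(-.09,.09,.05),(.022,-.37,.035),(0,-.37,.035),(.022,.095,.035),(0,.095,.035)]),
 (b,T([(315,338),(220,412),(503,47),(533,57)]),[(-.09,0,.05),(-.09,.09,.05),(.022,-.37,.035),(0,-.37,.035)])],[.7,.16,-.17])
print("fix",F);print(r)
P,_=fit([(a,S([(210,40),(270,18),(311,85),(250,108)]),[(.03,-.04,.05),(-.03,-.04,.05),(-.03,.04,.05),(.03,.04,.05)]),(b,T([(622,155),(676,98),(757,120),(710,178)]),[(.03,.04,.05),(.03,-.04,.05),(-.03,-.04,.05),(-.03,.04,.05)])],[.5,-.11,0])
print("plain",P)
np.save("F.npy",F);np.save("L.npy",L);np.save("P.npy",P)
print("loose in fix",tofix(F,L),L[2]-F[2],"plain",tofix(F,P))
print("home",w(F,[(-.045,-.045,0)]))
for n,d,s in(("a",a,(260,185,130,160,3.7)),("b",b,(220,180,160,110,5))):
    im=cv2.resize(d["pixels"][s[1]:s[1]+s[3],s[0]:s[0]+s[2],::-1],None,fx=s[4],fy=s[4],interpolation=cv2.INTER_CUBIC)
    def poly(p,x0,x1,y0,y1,H):
        for z in(0,H):
            q=(proj(d,w(p,[(x0,y0,z),(x1,y0,z),(x1,y1,z),(x0,y1,z)]))-[s[0],s[1]])*s[4]
            cv2.polylines(im,[q.astype(int)],True,(255,255,0) if z else (0,255,0),1)
    poly(L,-h,h,-h,h,.05);poly(F,-.09,0,0,.09,.05);poly(F,0,.022,-.37,.095,.035);poly(P,-.03,.03,-.04,.04,.05)
    cv2.imwrite(f"pics/ov_{n}.png",im)
st=state();R=Rn.from_quat(st["ee_rot"]).as_matrix();print(R,st["position"])
E
```

```text
loose [0.5284 0.0248 0.0053]
[[-0.4709 -1.7296]
 [ 0.4459 -1.1933]
 [ 0.8783 -0.4479]
 [-0.4669  0.9647]
 [-1.0316 -0.1203]
 [-0.5591 -0.8723]
 [ 0.1829 -0.0134]
 [ 1.075   1.4021]
 [-0.8367  0.8452]]
fix [ 0.7039  0.1609 -0.1728]
[[ 1.2042 -0.0738]
 [ 1.0546  0.7661]
 [ 0.1764  0.1963]
 [-0.6737 -0.1753]
 [ 0.296  -2.145 ]
 [-0.5117 -0.4792]
 [-0.5364 -0.4962]
 [-1.5868  0.6246]
 [ 0.2974 -0.6766]
 [-0.0841 -1.0148]]
plain [ 0.4989 -0.1123 -0.0575]
loose in fix [[-0.1495 -0.1643]] 0.1781634702829638 plain [[-0.155  -0.3044]]
home [[0.6519 0.1243 0.    ]]
[[ 0.2819 -0.0002 -0.9594]
 [ 0.9594 -0.0008  0.2819]
 [-0.0008 -1.      0.    ]] [0.1691 0.5754 0.2174]
```

View pics/ov_a.png

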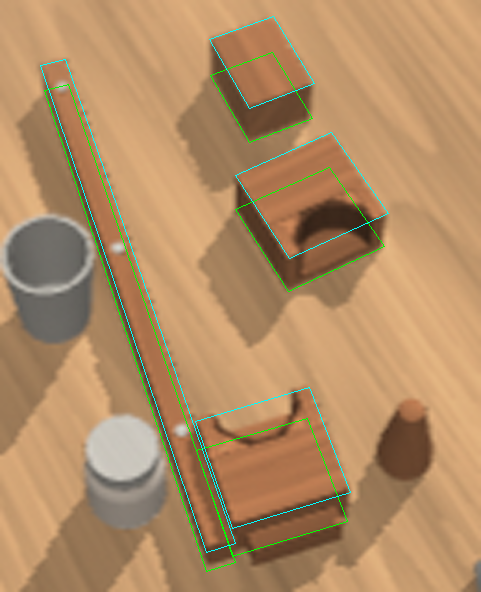

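View pics/ov_b.png

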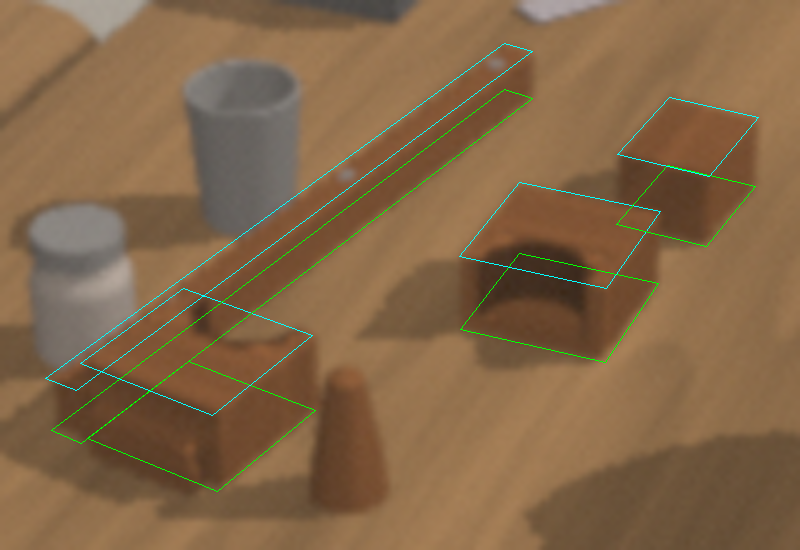

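>>> {"api": "arm_command", "payload": {"deltas": [[0, 0, 0, 0, -0.94, 0], [-0.8, 0, -0.6, 0, 0, 0], [-0.8, 0, -0.6, 0, 0, 0], [-0.8, 0, -0.6, 0, 0, 0], [-0.8, 0, -0.6, 0, 0, 0], [-0.8, 0, -0.6, 0, 0, 0], [-0.8, 0, -0.6, 0, 0, 0], [-0.8, 0, -0.6, 0, 0, 0], [-0.8, 0, -0.6, 0, 0, 0], [-0.8, 0, -0.6, 0, 0, 0], [-0.8, 0, -0.6, 0, 0, 0]], "hand": 40}}

```text
time_s: 1.17
position: [0.3055, 0.3069, 0.2179]
ee_rot: [0.541, 0.455, -0.455, -0.541]
ft_force: [1.1, 0.5, -0.0]
finger_gap: 0.0342
```

>>> {"api": "arm_command", "payload": {"deltas": [[-0.8, 0, -0.6, 0, 0, 0], [-0.8, 0, -0.6, 0, 0, 0], [-0.8, 0, -0.6, 0, 0, 0], [-0.8, 0, -0.6, 0, 0, 0], [-0.8, 0, -0.6, 0, 0, 0], [-0.8, 0, -0.6, 0, 0, 0], [-0.8, 0, -0.6, 0, 0, 0], [-0.8, 0, -0.6, 0, 0, 0], [-0.8, 0, -0.6, 0, 0, 0], [-0.8, 0, -0.6, 0, 0, 0], [0, 0, 0, 0, 0, 0]]}}

```text
time_s: 2.08
position: [0.4431, 0.0371, 0.2179]
ee_rot: [0.543, 0.454, -0.454, -0.542]
ft_force: [0.1, -0.3, -0.1]
finger_gap: 0.0339
```

```bash
cat >> h.py <<'E'
def where():
    s=state();F=np.load("F.npy");R=Rn.from_quat(s["ee_rot"]).as_matrix();c,q=np.cos(F[2]),np.sin(F[2]);G=np.array([[c,q],[-q,c]])
    f=s["ft_force"]
    print("t",round(s["time_s"],2),"fix xy mm",(tofix(F,s["position"])*1000).round(1),"z",round(s["position"][2]*1000,1),"jaw yaw rel fix",round(np.arctan2(R[1,0],R[0,0])-F[2],4),"tilt",R[2].round(4),"Ffix",(G@f[:2]).round(2),f[2].round(2),"gap",round(s["finger_gap"]*1000,1),"q",s["qpos"].round(2))
E
python3 - <<'E'
from h import *
where()
d=get_image("wrist");cv2.imwrite("pics/w1.png",d["pixels"][:,:,::-1])
E
```

```text
t 2.08 fix xy mm [[-235.6 -166.8]] z 217.9 jaw yaw rel fix 1.5658 tilt [-0.0016 -1.     -0.0018] Ffix [ 0.18 -0.29] -0.08 gap 33.9 q [ 0.09  0.02 -0.4   1.15 -0.    0.26]
```

View pics/w1.png

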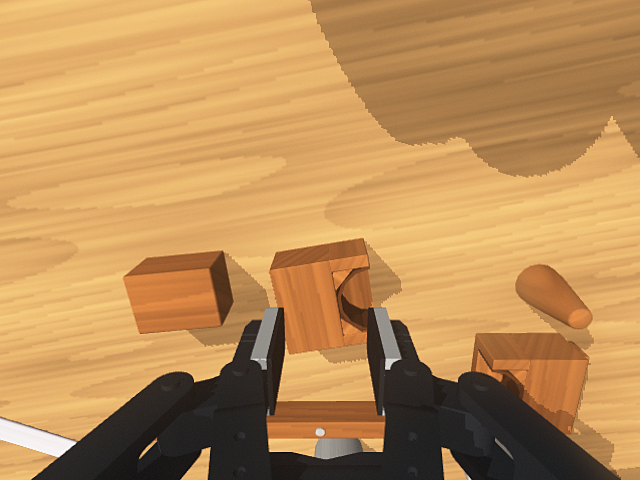

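>>> {"api": "arm_command", "payload": {"deltas": [[0, 0.9, 0, 0, 0, 0], [0, 0.9, 0, 0, 0, 0], [0, 0.9, 0, 0, 0, 0], [0, 0.9, 0, 0, 0, 0], [0, 0.9, 0, 0, 0, 0], [0, 0.9, 0, 0, 0, 0], [0, 0.5, 0, 0, 0, 0], [0, 0, 0, 0, 0, 0]]}}

```text
time_s: 2.8
position: [0.4375, 0.0415, 0.0378]
ee_rot: [-0.54, -0.454, 0.457, 0.542]
ft_force: [-1.2, -0.5, -0.7]
finger_gap: 0.0342
```

Run:
```python
from h import *
where()
d=get_image("wrist");cv2.imwrite("pics/w2.png",d["pixels"][:,:,::-1])
d=get_image("side");crop(d,220,150,200,150,4,"pics/si2.png")
```

```text
t 2.8 fix xy mm [[-241.9 -163.4]] z 37.8 jaw yaw rel fix 1.5719 tilt [-0.0012 -1.      0.0061] Ffix [-1.13 -0.73] -0.71 gap 34.2 q [ 0.09  0.18 -0.67  0.73  0.    0.27]
```

View pics/w2.png

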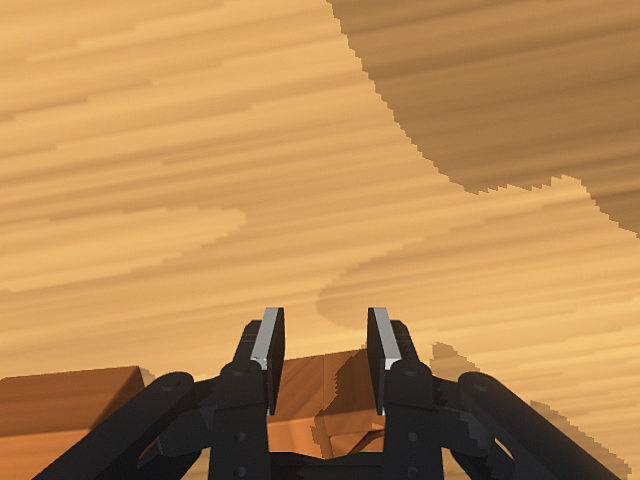

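View pics/si2.png

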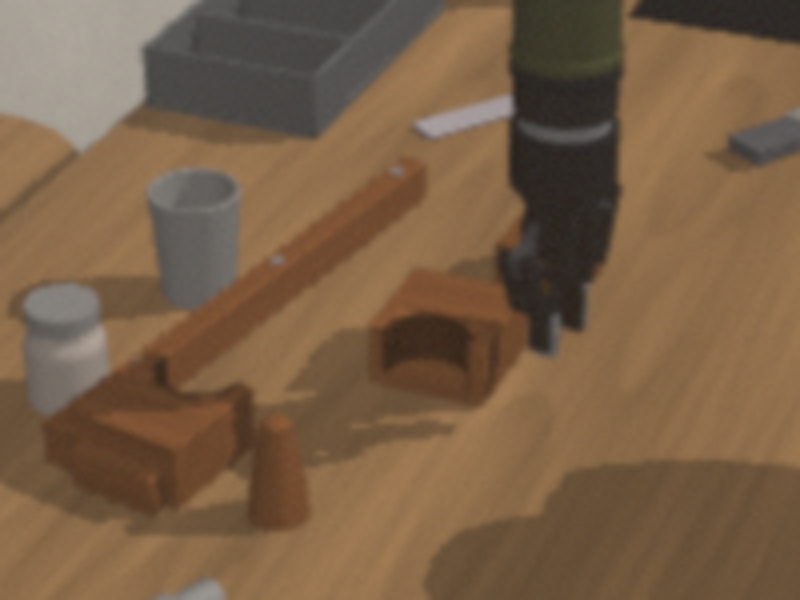

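>>> {"api": "arm_command", "payload": {"deltas": [[-0.2, 0, -0.3, 0, 0, 0], [0, 0, -0.3, 0, 0, 0], [0, 0, -0.3, 0, 0, 0], [0, 0, -0.2, 0, 0, 0], [0, 0, -0.2, 0, 0, 0], [0, 0, -0.2, 0, 0, 0], [0, 0, -0.2, 0, 0, 0], [0, 0, -0.2, 0, 0, 0], [0, 0, -0.2, 0, 0, 0], [0, 0, -0.2, 0, 0, 0], [0, 0, 0, 0, 0, 0]]}}

```text
time_s: 3.82
position: [0.5096, 0.0229, 0.0409]
ee_rot: [0.542, 0.455, -0.455, -0.541]
ft_force: [-1.0, 0.1, -0.1]
finger_gap: 0.0337
```

Run:
```python
from h import *
where()
d=get_image("scene");crop(d,250,170,160,180,3.3,"pics/sc3.png")
d=get_image("side");crop(d,220,150,200,150,4,"pics/si3.png")
```

```text
t 3.82 fix xy mm [[-167.8 -169.3]] z 40.9 jaw yaw rel fix 1.5705 tilt [ 2.0e-04 -1.0e+00 -1.1e-03] Ffix [-1.   -0.04] -0.12 gap 33.7 q [ 0.05  0.29 -0.51  0.77 -0.    0.22]
```

View pics/sc3.png

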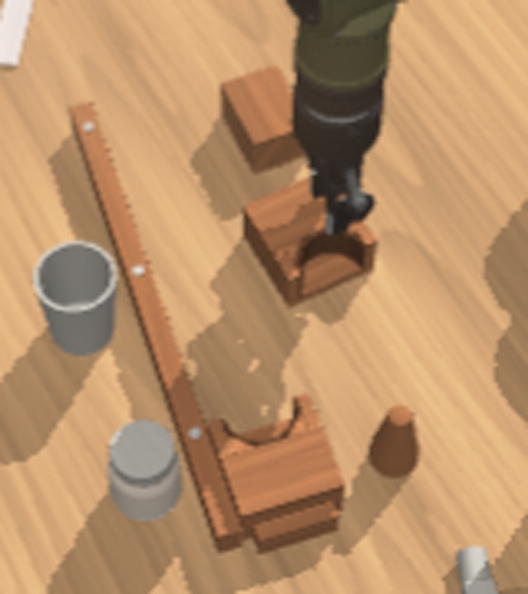

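View pics/si3.png

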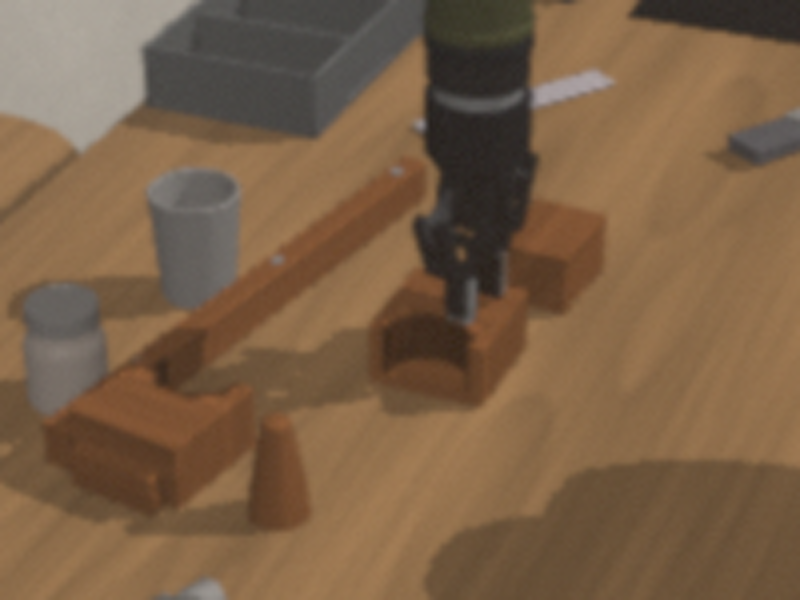

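Run:
```python
from h import *
d=get_image("side"); s=state(); R=Rn.from_quat(s["ee_rot"]).as_matrix(); p=s["position"]
print(p)
for sg in(-1,1):
  for zz in(-.011,.011):
    for y in(.0,.025):
      q=p+R@[sg*.017,y,zz]; print(sg,zz,y,q.round(3),((proj(d,q)-[220,150])*4).round(0))
crop(d,290,190,80,65,10,"pics/si4.png")
e=get_image("wrist");cv2.imwrite("pics/w4.png",e["pixels"][:,:,::-1])
```

```text
[0.50774791 0.02307836 0.04062091]
-1 -0.011 0.0 [0.516 0.004 0.041] [[476. 308.]]
-1 -0.011 0.025 [0.516 0.004 0.016] [[475. 337.]]
-1 0.011 0.0 [0.494 0.008 0.041] [[502. 317.]]
-1 0.011 0.025 [0.494 0.008 0.016] [[501. 345.]]
1 -0.011 0.0 [0.522 0.038 0.041] [[451. 329.]]
1 -0.011 0.025 [0.521 0.038 0.016] [[451. 358.]]
1 0.011 0.0 [0.5   0.042 0.041] [[477. 338.]]
1 0.011 0.025 [0.5   0.042 0.016] [[477. 367.]]
```

View pics/si4.png

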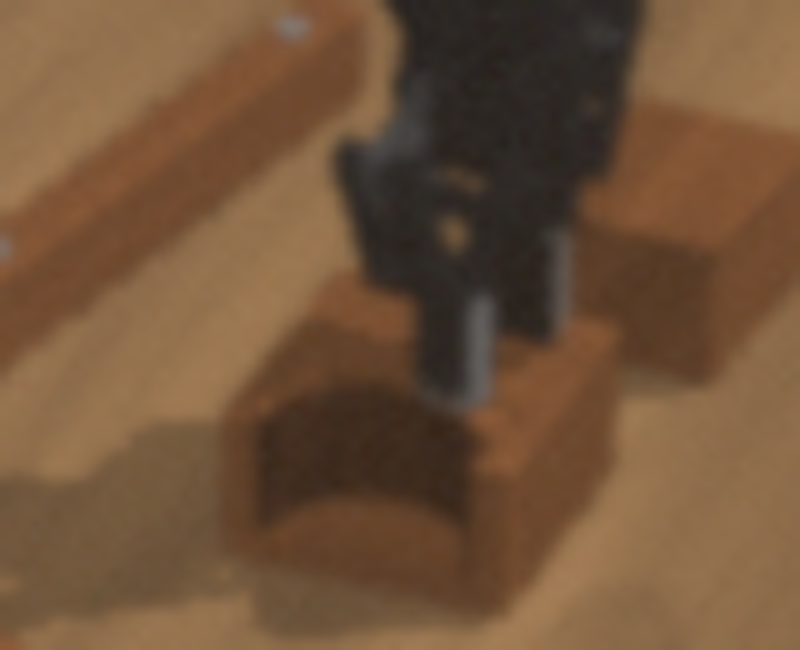

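View pics/w4.png

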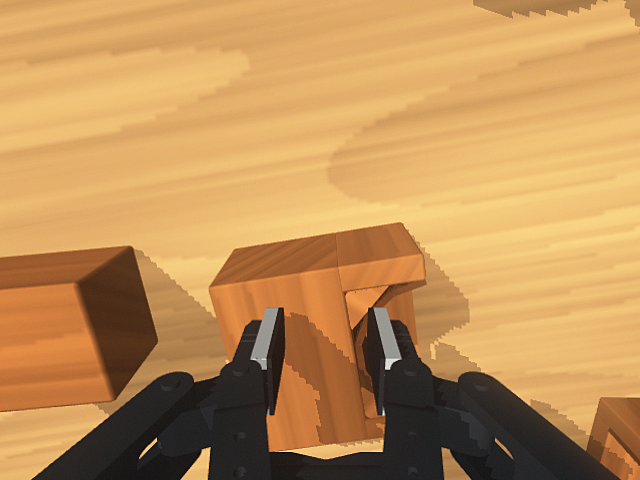

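```bash
python3 - <<'E'
from h import *
d=get_image("side"); a=get_image("scene");s=state(); R=Rn.from_quat(s["ee_rot"]).as_matrix(); p=s["position"]
crop(a,325,205,60,50,12,"pics/sc5.png")
f=lambda P:np.r_[(proj(d,P)-[335.,230.5])[0],(proj(a,P)-[352.4,240.3])[0]]
r=least_squares(f,[.5,.03,.05]);print(r.x,r.fun)
r2=R.T@(r.x-p);print("tip in tool",r2)
E
python3 - <<'E'
import cv2
im=cv2.imread("pics/side0.png");cv2.imwrite("pics/t0.png",cv2.resize(im[240:350,360:460],None,fx=5,fy=5,interpolation=cv2.INTER_CUBIC))
E
```

```text
[0.51216563 0.04599904 0.05289166] [-0.15794772  0.12986977  0.05083671 -0.20487376]
tip in tool [ 0.02333114 -0.01215315 -0.00050435]
```

View pics/sc5.png

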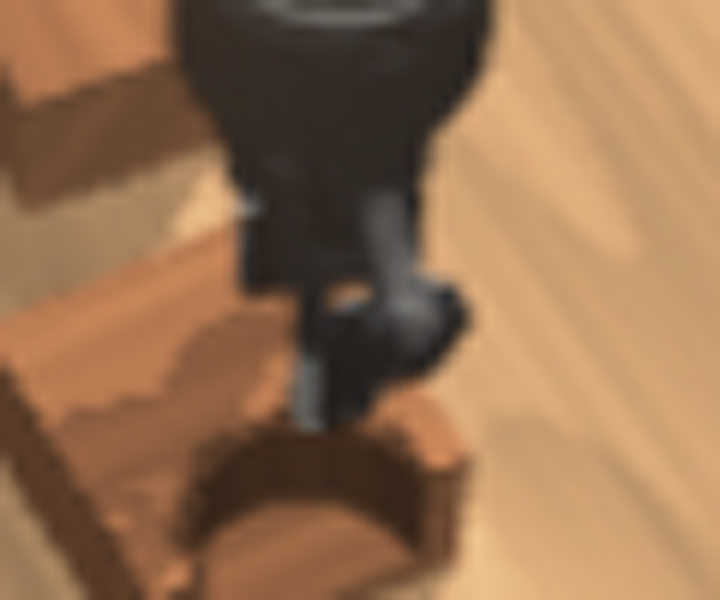

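View pics/t0.png

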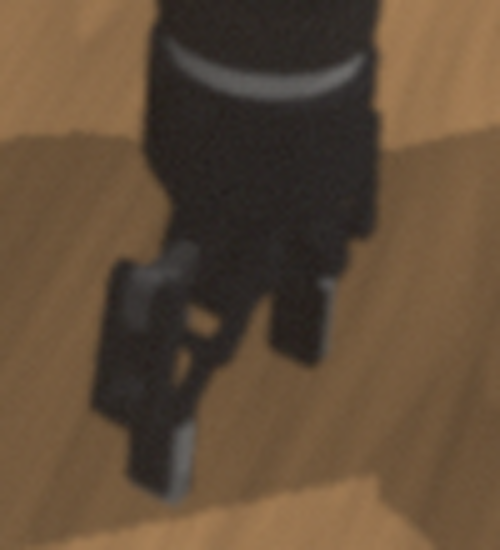

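Run:
```python
from h import *
d=get_image("side"); F0=np.array([[0.2819,-.0002,-.9594],[.9594,-.0008,.2819],[-.0008,-1,0]]);p=np.array([.1691,.5754,.2174])
# also FK check: tcp reach
for y in(-.025,-.012,0,.012,.025): print(y,[((proj(d,p+F0@[x,y,-.011])[0]-[360,240])*5).round() for x in(.0427,-.0427)],[((proj(d,p+F0@[x,y,.011])[0]-[360,240])*5).round() for x in(.0427,-.0427)])
```

```text
-0.025 [array([136., 475.]), array([265., 351.])] [array([189., 502.]), array([317., 375.])]
-0.012 [array([134., 503.]), array([262., 378.])] [array([187., 530.]), array([314., 403.])]
0 [array([132., 528.]), array([260., 403.])] [array([185., 556.]), array([311., 428.])]
0.012 [array([130., 553.]), array([257., 428.])] [array([182., 581.]), array([309., 453.])]
0.025 [array([128., 581.]), array([255., 454.])] [array([180., 609.]), array([306., 479.])]
```

>>> {"api": "arm_command", "payload": {"deltas": [[0, -0.8, 0, 0, 0, 0], [0, 0, 0.8, 0, 0, 0], [0, 0, 0.8, 0, 0, 0], [0, 0, 0.8, 0, 0, 0], [0, 0.7, 0, 0, 0, 0], [0, 0.6, 0, 0, 0, 0], [0, 0.3, 0, 0, 0, 0], [0, 0, 0, 0, 0, 0]]}}

```text
time_s: 4.83
position: [0.4353, 0.0354, 0.0153]
ee_rot: [-0.541, -0.454, 0.456, 0.542]
ft_force: [0.5, 0.3, -0.1]
finger_gap: 0.0342
```

Run:
```python
from h import *
where()
d=get_image("side");crop(d,270,150,120,100,6,"pics/si6.png")
a=get_image("scene");crop(a,310,170,100,90,7,"pics/sc6.png")
```

```text
t 4.83 fix xy mm [[-243.  -169.9]] z 15.3 jaw yaw rel fix 1.5707 tilt [-8.0e-04 -1.0e+00  3.1e-03] Ffix [0.41 0.36] -0.13 gap 34.2 q [ 0.08  0.21 -0.7   0.66  0.    0.25]
```

View pics/si6.png

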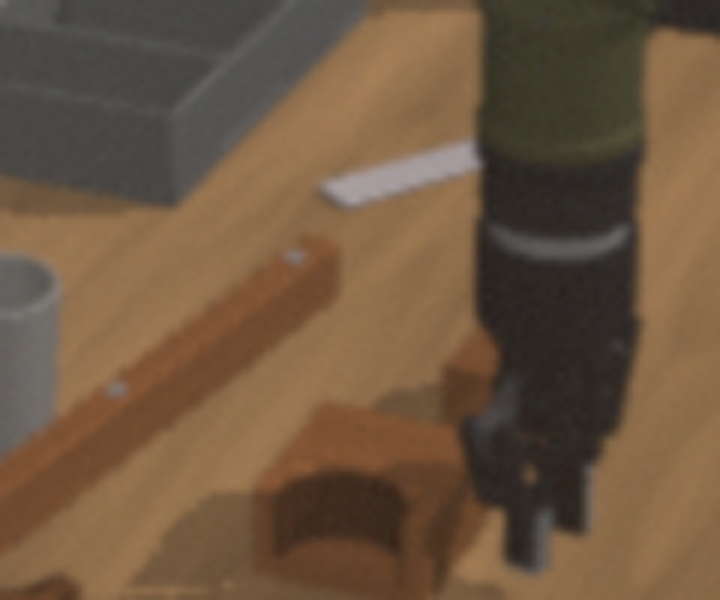

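View pics/sc6.png

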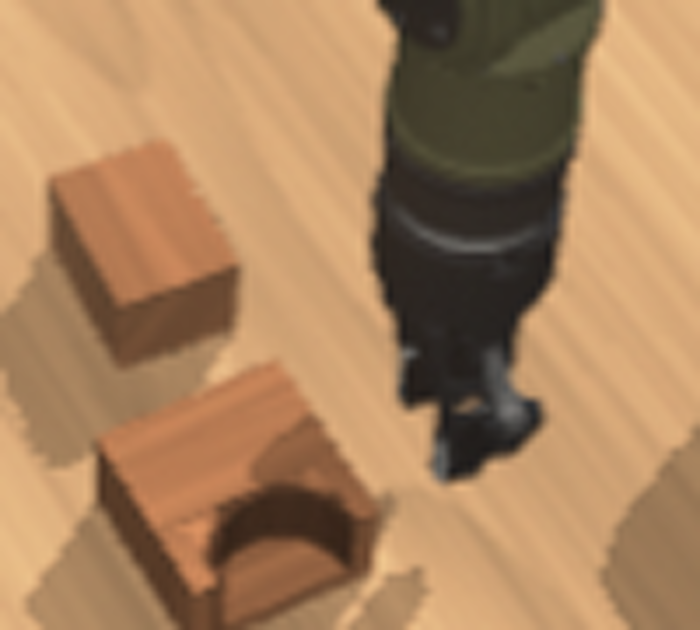

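Run:
```python
from h import *
d=get_image("side"); a=get_image("scene");s=state(); R=Rn.from_quat(s["ee_rot"]).as_matrix(); p=s["position"]
f=lambda P:np.r_[(proj(d,P)-[357.5,244.7])[0],(proj(a,P)-[372.9,237.9])[0]]
r=least_squares(f,[.5,.03,.05]);print(r.x,r.fun,"tool",R.T@(r.x-p),p)
```

```text
[0.44181969 0.05113251 0.02449092] [-0.37289833  0.31147004  0.12645307 -0.50272374] tool [ 0.0160672  -0.00695165 -0.00102135] [0.4380536  0.0354819  0.01753401]
```

>>> {"api": "arm_command", "payload": {"deltas": [[0, 0.3, 0, 0, 0, 0], [0, 0, -0.3, 0, 0, 0], [0, 0, -0.3, 0, 0, 0], [0, 0, -0.3, 0, 0, 0], [0, 0, -0.2, 0, 0, 0], [0, 0, -0.2, 0, 0, 0], [0, 0, -0.2, 0, 0, 0], [0, 0, -0.2, 0, 0, 0], [0, 0, -0.2, 0, 0, 0], [0, 0, -0.2, 0, 0, 0], [0, 0, 0, 0, 0, 0]]}}

```text
time_s: 5.95
position: [0.5012, 0.0242, 0.008]
ee_rot: [0.542, 0.455, -0.454, -0.541]
ft_force: [-1.4, 0.3, 0.9]
finger_gap: 0.0341
```

Run:
```python
from h import *
where()
d=get_image("side");crop(d,250,170,130,100,6,"pics/si7.png")
a=get_image("scene");crop(a,270,170,120,100,6,"pics/sc7.png")
```

```text
t 5.95 fix xy mm [[-176.2 -169.5]] z 8.0 jaw yaw rel fix 1.5702 tilt [-2.e-04 -1.e+00 -2.e-03] Ffix [-1.39  0.04] 0.9 gap 34.1 q [ 0.05  0.32 -0.57  0.68 -0.    0.22]
```

View pics/si7.png

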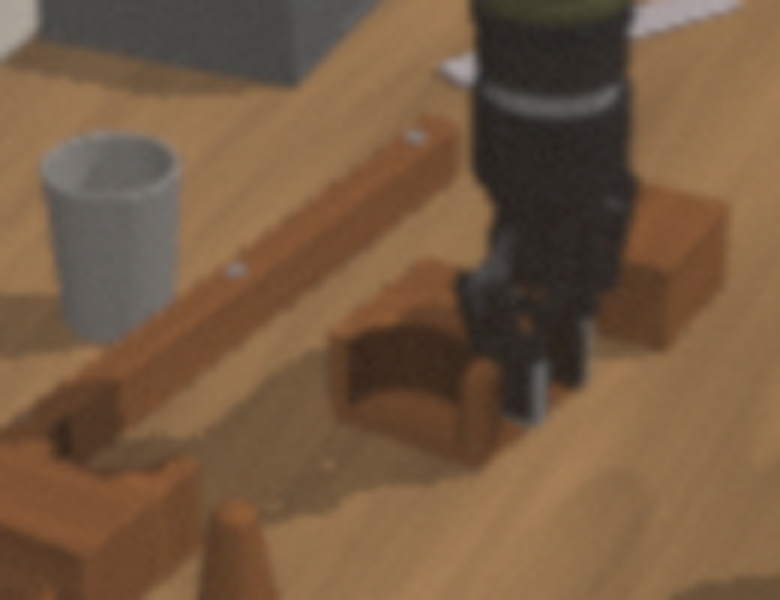

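View pics/sc7.png

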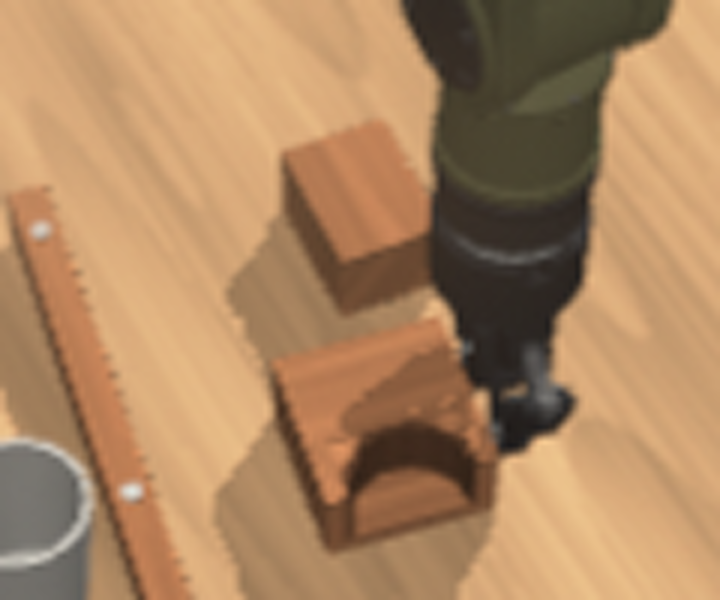

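>>> {"api": "arm_command", "payload": {"deltas": [[0, 0, -0.2, 0, 0, 0], [0, 0, -0.2, 0, 0, 0], [0, 0, -0.2, 0, 0, 0], [0, 0, -0.2, 0, 0, 0], [0, 0, -0.2, 0, 0, 0], [0, 0, -0.2, 0, 0, 0], [0, 0, -0.2, 0, 0, 0], [0, 0, -0.2, 0, 0, 0], [0, 0, -0.2, 0, 0, 0], [0, 0, -0.2, 0, 0, 0], [0, 0, 0, 0, 0, 0]]}}

```text
time_s: 6.97
position: [0.5601, 0.0141, 0.008]
ee_rot: [0.542, 0.455, -0.454, -0.541]
ft_force: [-0.5, -0.2, -0.3]
finger_gap: 0.0345
```

Run:
```python
from h import *
where()
d=get_image("side");crop(d,220,170,160,120,5,"pics/si8.png")
a=get_image("scene");crop(a,270,170,120,100,6,"pics/sc8.png")
```

```text
t 6.97 fix xy mm [[-116.4 -169.4]] z 8.0 jaw yaw rel fix 1.5704 tilt [ 2.0e-04 -1.0e+00 -1.6e-03] Ffix [-0.49 -0.25] -0.33 gap 34.5 q [ 0.03  0.41 -0.43  0.73 -0.    0.2 ]
```

View pics/si8.png

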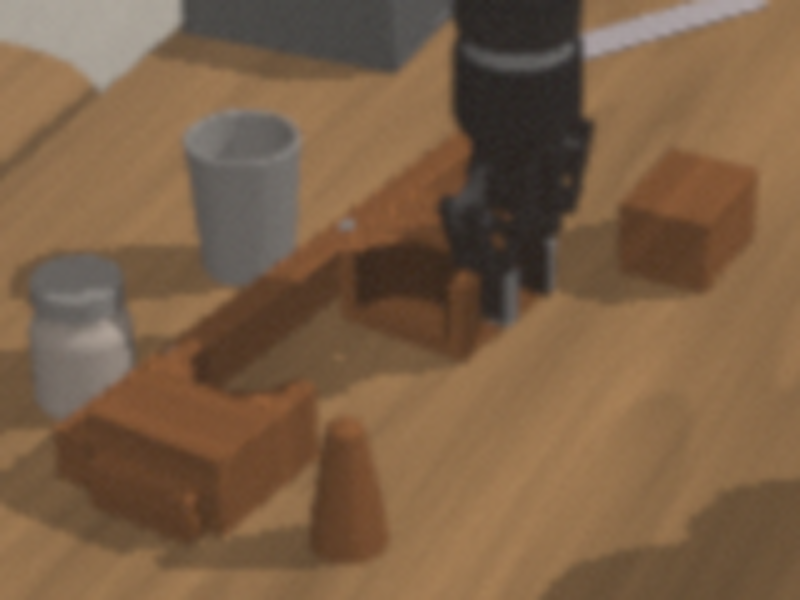

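View pics/sc8.png

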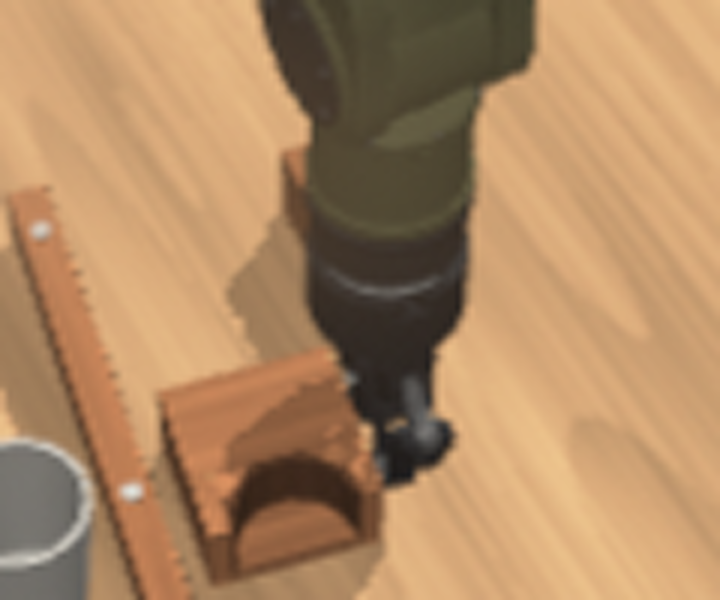

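>>> {"api": "arm_command", "payload": {"deltas": [[0, 0, -0.1, 0, 0, 0], [0, 0, -0.1, 0, 0, 0], [0, 0, -0.1, 0, 0, 0], [0, 0, -0.1, 0, 0, 0], [0, 0, 0, 0, 0, 0]]}}

```text
time_s: 7.48
position: [0.571, 0.0121, 0.0079]
ee_rot: [0.542, 0.455, -0.455, -0.541]
ft_force: [-1.1, -0.8, -0.6]
finger_gap: 0.0339
```

>>> {"api": "arm_command", "payload": {"deltas": [[0, 0, -0.07, 0, 0, 0], [0, 0, 0, 0, 0, 0]]}}

```text
time_s: 7.65
position: [0.5725, 0.0118, 0.0078]
ee_rot: [0.541, 0.455, -0.455, -0.541]
ft_force: [-1.5, 0.5, -0.6]
finger_gap: 0.0343
```

Run:
```python
from h import *
where()
a=get_image("scene");crop(a,270,190,100,90,7,"pics/sc9.png")
```

```text
t 7.65 fix xy mm [[-103.8 -169.5]] z 7.8 jaw yaw rel fix 1.5706 tilt [-0.e+00 -1.e+00 -2.e-04] Ffix [-1.57  0.22] -0.63 gap 34.3 q [ 0.02  0.43 -0.39  0.75 -0.    0.19]
```

View pics/sc9.png

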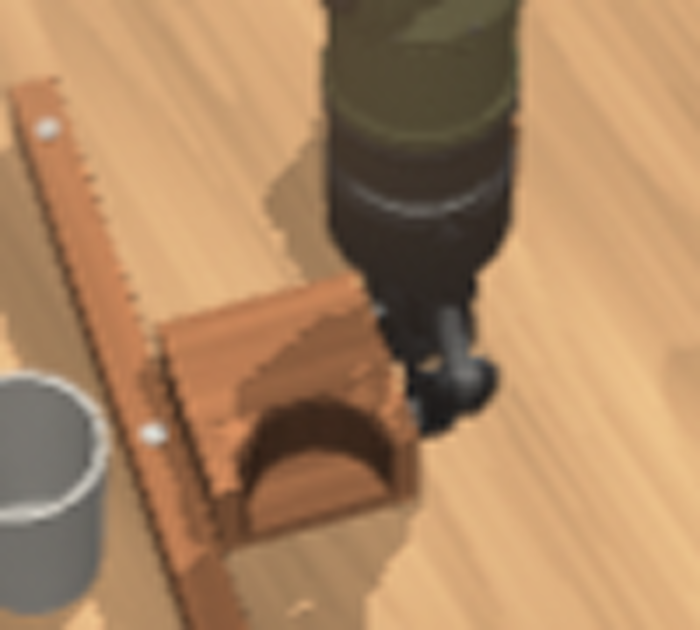

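Nearly there; continue 2 mm at a time, watching the force.

>>> {"api": "arm_command", "payload": {"deltas": [[0, 0, -0.07, 0, 0, 0], [0, 0, 0, 0, 0, 0]]}}

```text
time_s: 7.87
position: [0.5746, 0.0114, 0.0078]
ee_rot: [0.541, 0.455, -0.455, -0.541]
ft_force: [-1.0, 0.4, 0.2]
finger_gap: 0.0342
```

>>> {"api": "arm_command", "payload": {"deltas": [[0, 0, -0.07, 0, 0, 0], [0, 0, 0, 0, 0, 0]]}}

```text
time_s: 8.03
position: [0.5754, 0.0112, 0.0076]
ee_rot: [-0.541, -0.455, 0.455, 0.542]
ft_force: [-3.9, 1.7, 2.8]
finger_gap: 0.0342
```

>>> {"api": "arm_command", "payload": {"deltas": [[0, 0, -0.07, 0, 0, 0], [0, 0, 0, 0, 0, 0]]}}

```text
time_s: 8.2
position: [0.5753, 0.0113, 0.0074]
ee_rot: [-0.54, -0.454, 0.456, 0.543]
ft_force: [-10.1, 1.5, 8.3]
finger_gap: 0.0339
```

>>> {"api": "arm_command", "payload": {"deltas": [[0, 0, 0.3, 0, 0, 0], [0, 0, 0.8, 0, 0, 0], [0, -0.9, 0, 0, 0, 0], [0, -0.9, 0, 0, 0, 0], [0, -0.9, 0, 0, 0, 0], [0, -0.9, 0, 0, 0, 0], [-0.9, 0, -0.9, 0, 0, 0], [-0.9, 0, -0.9, 0, 0, 0], [-0.9, 0, -0.9, 0, 0, 0], [0, 0, 0, 0, 1, 0], [0, 0, 0, 0, 1, 0], [0, 0, 0, 0, 1, 0]], "hand": 25}}

```text
time_s: 9.2
position: [0.6127, -0.0784, 0.1157]
ee_rot: [0.616, 0.349, -0.348, -0.615]
ft_force: [-0.7, 0.8, 0.6]
finger_gap: 0.0216
```

>>> {"api": "arm_command", "payload": {"deltas": [[0, 0, 0, 0, 1, 0], [0, 0, 0, 0, 1, 0], [0, 0, 0, 0, 1, 0], [0, 0, 0, 0, 1, 0], [0, 0, 0, 0, 1, 0], [0, 0, 0, 0, 1, 0], [0, 0, 0, 0, 1, 0], [0, 0, 0, 0, 1, 0], [0, 0, 0, 0, 1, 0], [0, 0, 0, 0, 1, 0], [0, 0, 0, 0, 0.1, 0], [0, 0, 0, 0, 0, 0]]}}

```text
time_s: 10.2
position: [0.6122, -0.0774, 0.116]
ee_rot: [0.705, -0.06, 0.061, -0.704]
ft_force: [0.2, -0.2, 0.1]
finger_gap: 0.021
```

Run:
```python
from h import *
where()
d=get_image("side");crop(d,220,150,160,120,5,"pics/si10.png")
a=get_image("scene");crop(a,260,170,130,110,6,"pics/sc10.png")
```

```text
t 10.2 fix xy mm [[ -49.4 -250.5]] z 116.0 jaw yaw rel fix 0.0012 tilt [ 1.2e-03 -1.0e+00 -2.0e-04] Ffix [ 0.22 -0.16] 0.05 gap 21.0 q [-0.13  0.4  -0.16  1.01 -0.    1.62]
```

View pics/si10.png

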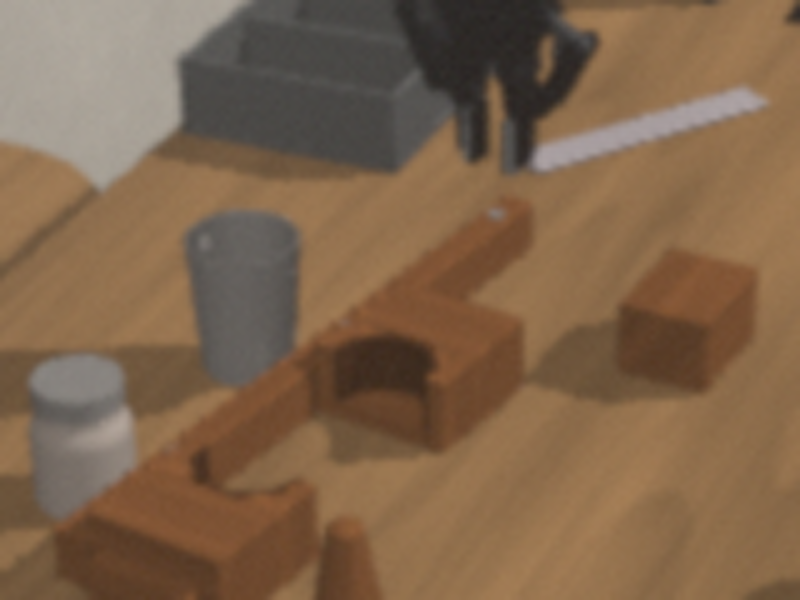

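View pics/sc10.png

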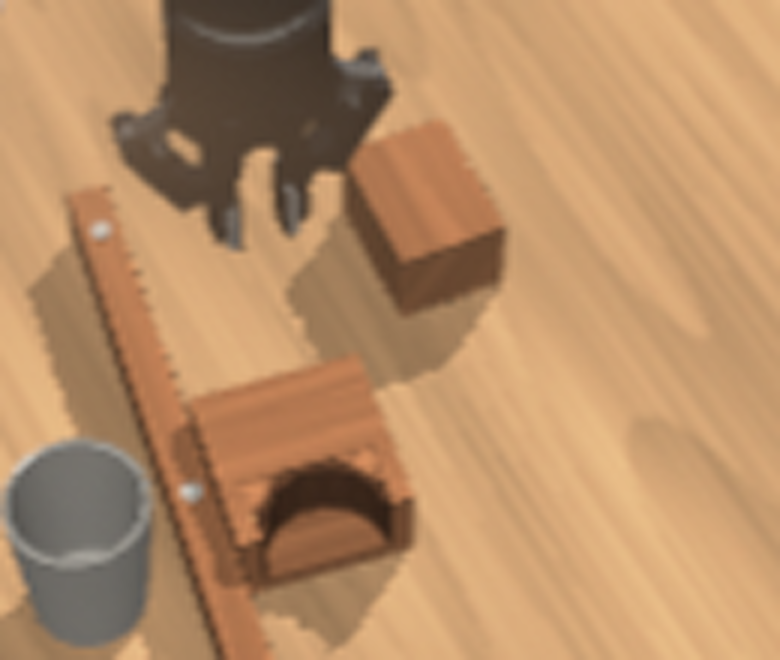

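>>> {"api": "arm_command", "payload": {"deltas": [[0, 0.9, 0, 0, 0, 0], [0, 0.9, 0, 0, 0, 0], [0, 0.9, 0, 0, 0, 0], [0, 0.5, 0, 0, 0, 0], [0, 0.3, 0, 0, 0, 0], [0, 0, 0, 0, 0, 0]]}}

```text
time_s: 10.8
position: [0.6101, -0.0771, 0.0087]
ee_rot: [-0.704, 0.062, -0.06, 0.705]
ft_force: [0.3, 0.5, -0.1]
finger_gap: 0.0214
```

Run:
```python
from h import *
where()
d=get_image("side");crop(d,250,150,130,100,6,"pics/si11.png")
a=get_image("scene");crop(a,260,170,130,110,6,"pics/sc11.png")
F=np.load("F.npy");q=unproj(a,[(319.2,229.7),(291.7,236.7)],.05);print(tofix(F,q))
```

```text
t 10.8 fix xy mm [[ -51.5 -250.6]] z 8.7 jaw yaw rel fix -0.0001 tilt [-3.4e-03 -1.0e+00 -2.0e-04] Ffix [0.21 0.57] -0.06 gap 21.4 q [-0.13  0.5  -0.28  0.8  -0.    1.62]
[[-0.08787056 -0.21423349]
 [-0.00217792 -0.21567852]]
```

View pics/si11.png

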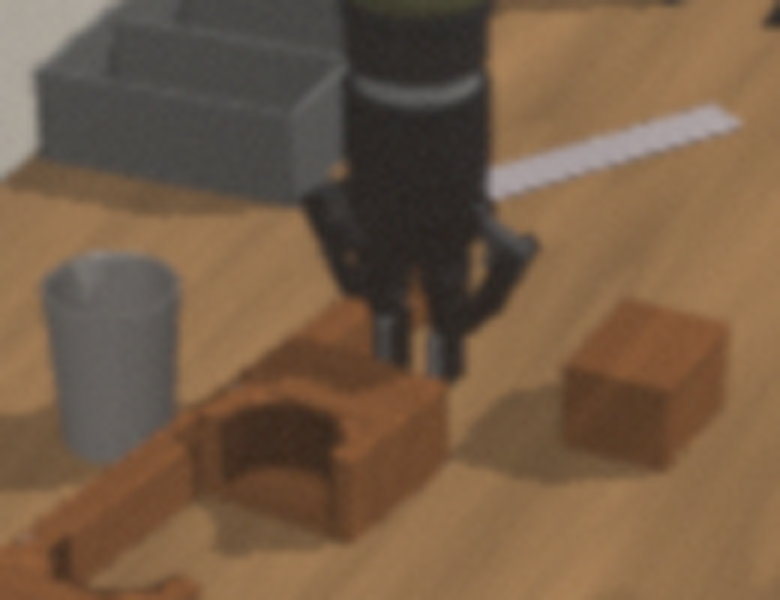

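View pics/sc11.png

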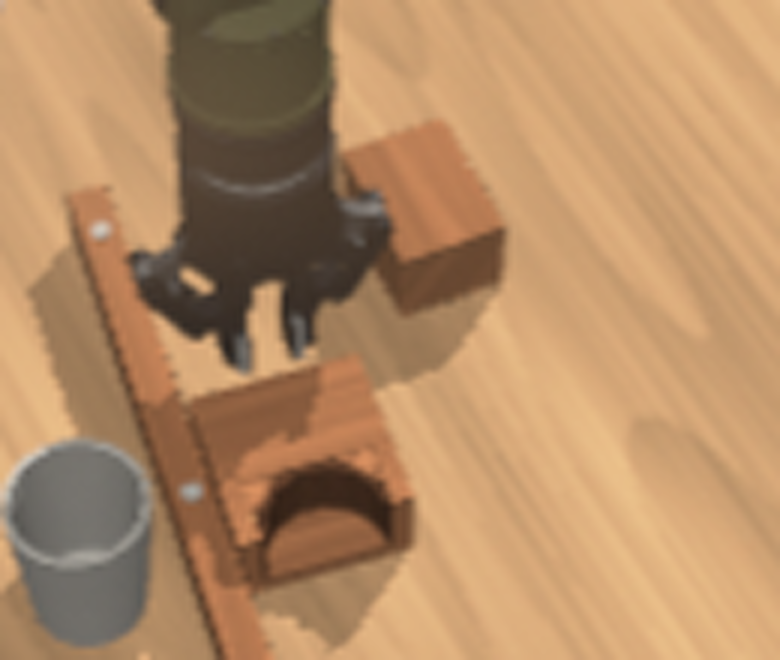

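>>> {"api": "arm_command", "payload": {"deltas": [[0, 0, 0.3, 0, 0, 0], [0, 0, 0.3, 0, 0, 0], [0, 0, 0.2, 0, 0, 0], [0, 0, 0.2, 0, 0, 0], [0, 0, 0.2, 0, 0, 0], [0, 0, 0.2, 0, 0, 0], [0, 0, 0.2, 0, 0, 0], [0, 0, 0.2, 0, 0, 0], [0, 0, 0.2, 0, 0, 0], [0, 0, 0.2, 0, 0, 0], [0, 0, 0.2, 0, 0, 0], [0, 0, 0, 0, 0, 0]]}}

```text
time_s: 11.9
position: [0.6244, -0.0047, 0.0106]
ee_rot: [-0.704, 0.061, -0.061, 0.705]
ft_force: [-0.2, -0.9, 0.0]
finger_gap: 0.0211
```

Run:
```python
from h import *
where()
d=get_image("side");crop(d,220,170,150,110,5,"pics/si12.png")
a=get_image("scene");crop(a,260,190,130,160,3.7,"pics/sc12.png")
```

```text
t 11.9 fix xy mm [[ -49.9 -176.8]] z 10.6 jaw yaw rel fix -0.0001 tilt [-4.0e-04 -1.0e+00  1.5e-03] Ffix [-0.03 -0.94] 0.03 gap 21.1 q [-0.01  0.51 -0.26  0.8   0.    1.74]
```

View pics/si12.png

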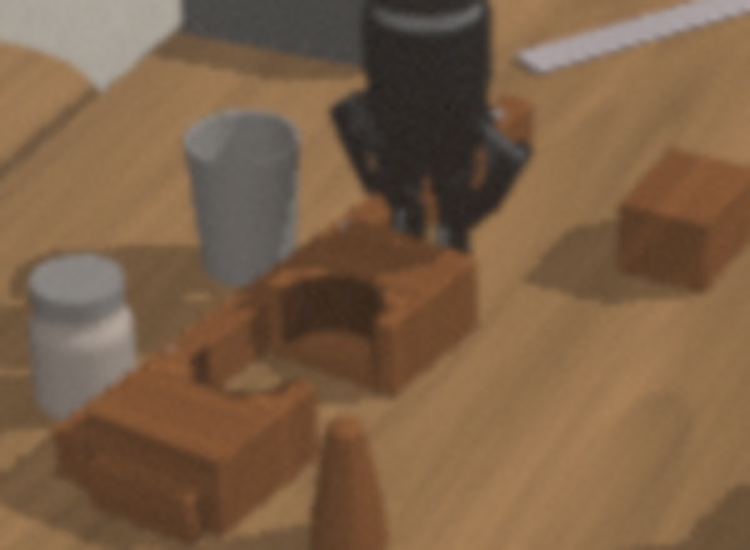

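View pics/sc12.png

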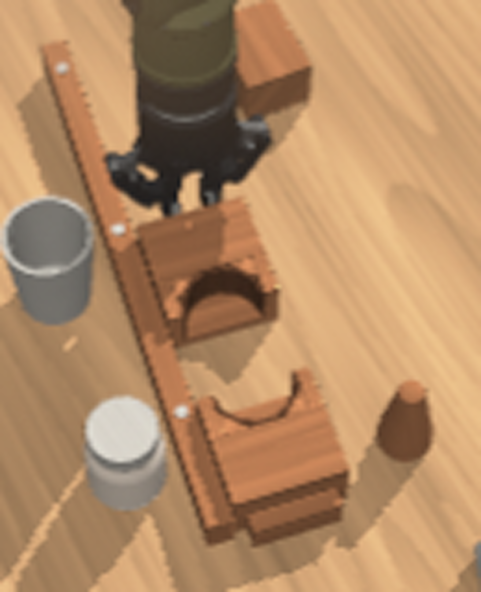

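>>> {"api": "arm_command", "payload": {"deltas": [[0, 0, 0.2, 0, 0, 0], [0, 0, 0.2, 0, 0, 0], [0, 0, 0.2, 0, 0, 0], [0, 0, 0.2, 0, 0, 0], [0, 0, 0.2, 0, 0, 0], [0, 0, 0.2, 0, 0, 0], [0, 0, 0.2, 0, 0, 0], [0, 0, 0.2, 0, 0, 0], [0, 0, 0.2, 0, 0, 0], [0, 0, 0.2, 0, 0, 0], [0, 0, 0, 0, 0, 0]]}}

```text
time_s: 12.92
position: [0.635, 0.0542, 0.0109]
ee_rot: [-0.704, 0.061, -0.061, 0.705]
ft_force: [-1.0, 0.0, 0.3]
finger_gap: 0.0213
```

>>> {"api": "arm_command", "payload": {"deltas": [[0, 0, 0.1, 0, 0, 0], [0, 0, 0.1, 0, 0, 0], [0, 0, 0.1, 0, 0, 0], [0, 0, 0, 0, 0, 0]]}}

```text
time_s: 13.25
position: [0.6364, 0.0621, 0.0109]
ee_rot: [-0.704, 0.061, -0.062, 0.705]
ft_force: [-0.4, -0.4, 0.4]
finger_gap: 0.0213
```

Run:
```python
from h import *
where()
a=get_image("scene");crop(a,270,220,100,120,5,"pics/sc13.png")
```

```text
t 13.25 fix xy mm [[ -49.6 -109. ]] z 10.9 jaw yaw rel fix -0.0012 tilt [ 2.e-04 -1.e+00  5.e-04] Ffix [-0.37 -0.44] 0.37 gap 21.3 q [ 0.1   0.53 -0.22  0.82  0.    1.84]
```

View pics/sc13.png

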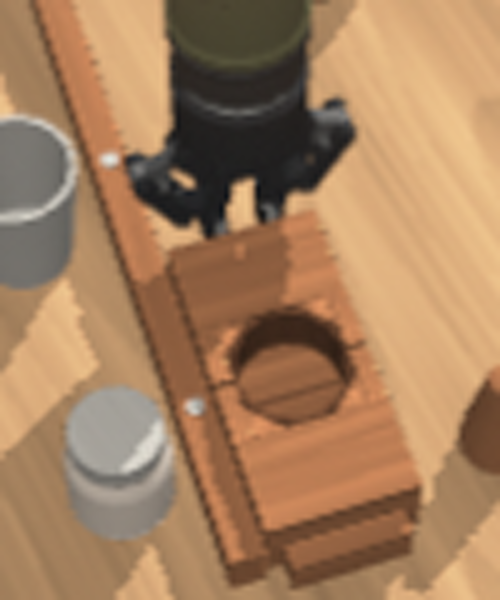

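>>> {"api": "arm_command", "payload": {"deltas": [[0, 0, 0.07, 0, 0, 0], [0, 0, 0.07, 0, 0, 0], [0, 0, 0, 0, 0, 0]]}}

```text
time_s: 13.55
position: [0.6371, 0.065, 0.0109]
ee_rot: [0.705, -0.061, 0.062, -0.704]
ft_force: [0.4, -5.1, 1.1]
finger_gap: 0.0214
```

>>> {"api": "arm_command", "payload": {"deltas": [[0, 0, 0.07, 0, 0, 0], [0, 0, 0, 0, 0, 0]]}}

```text
time_s: 13.72
position: [0.6373, 0.065, 0.0109]
ee_rot: [0.706, -0.062, 0.062, -0.702]
ft_force: [-0.3, -10.7, 3.2]
finger_gap: 0.0215
```

>>> {"api": "arm_command", "payload": {"deltas": [[0, 0, 0.07, 0, 0, 0], [0, 0, 0, 0, 0, 0]]}}

```text
time_s: 13.88
position: [0.6372, 0.0649, 0.0109]
ee_rot: [0.708, -0.062, 0.062, -0.701]
ft_force: [-2.9, -17.4, 4.2]
finger_gap: 0.0213
```

>>> {"api": "arm_command", "payload": {"deltas": [[0, 0, -0.2, 0, 0, 0], [0, 0, -0.5, 0, 0, 0], [0, 0, -0.9, 0, 0, 0], [0, -0.9, 0, 0, 0, 0], [0, -0.9, 0, 0, 0, 0], [0, -0.9, 0, 0, 0, 0], [0, -0.9, 0, 0, 0, 0], [-0.9, 0, -0.9, 0, 0, 0], [-0.9, 0, -0.9, 0, 0, 0], [-0.9, 0, -0.9, 0, 0, 0], [0, 0, 0, 0, 0, 0]]}}

```text
time_s: 14.8
position: [0.5284, -0.0457, 0.1179]
ee_rot: [0.705, -0.065, 0.06, -0.704]
ft_force: [-1.2, -0.0, -0.2]
finger_gap: 0.0213
```

Run:
```python
from h import *
where()
a=get_image("scene");crop(a,285,245,80,100,6,"pics/sc14.png")
b=get_image("side");crop(b,225,210,95,85,7,"pics/si14.png")
import pickle;pickle.dump((a,b),open("im1.pkl","wb"))
```

```text
t 14.8 fix xy mm [[-137.4 -233.7]] z 117.9 jaw yaw rel fix -0.0043 tilt [-0.0061 -1.     -0.0012] Ffix [-1.15 -0.21] -0.16 gap 21.3 q [-0.09  0.25 -0.37  0.96 -0.    1.66]
```

View pics/sc14.png

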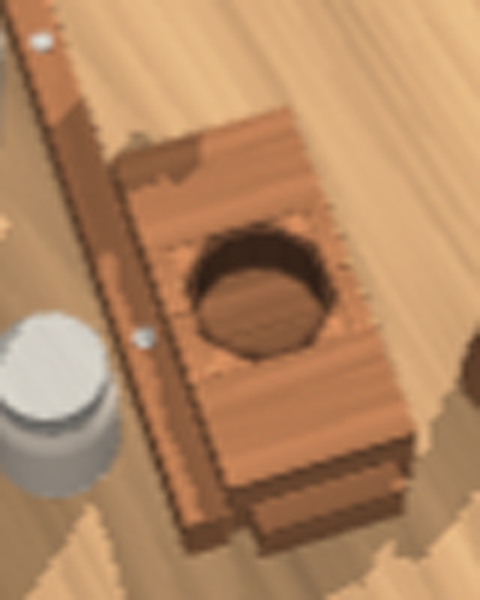

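View pics/si14.png

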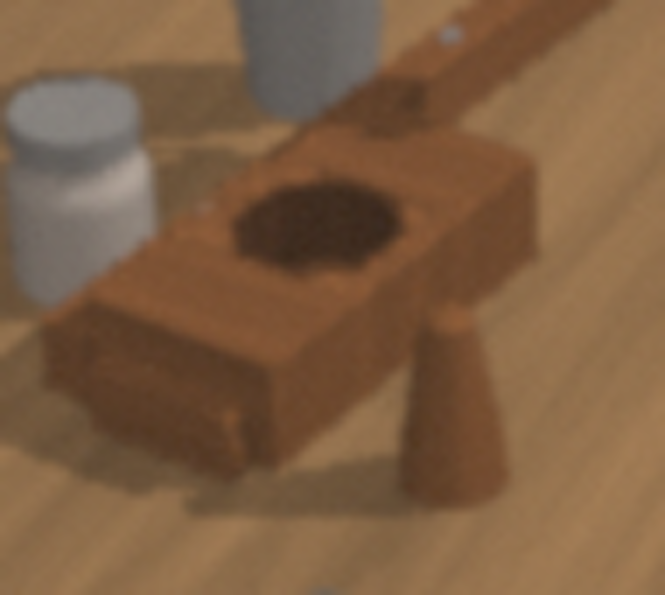

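>>> {"api": "arm_command", "payload": {"deltas": [[0, 0, 0.87, 0, 0, 0], [0, 0, 0.87, 0, 0, 0], [0, 0, 0.87, 0, 0, 0], [0, 0, 0.87, 0, 0, 0], [0, 0, 0.87, 0, 0, 0], [0, 0, 0.87, 0, 0, 0], [0, 0, 0.87, 0, 0, 0], [0, 0, 0, 0, -1, 0], [0, 0, 0, 0, -1, 0], [0, 0, 0, 0, -1, 0], [0, 0, 0, 0, -1, 0], [0, 0, 0, 0, -1, 0]]}}

```text
time_s: 15.9
position: [0.5684, 0.1382, 0.1187]
ee_rot: [-0.69, -0.152, 0.152, 0.691]
ft_force: [0.0, -0.6, 0.3]
finger_gap: 0.0209
```

>>> {"api": "arm_command", "payload": {"deltas": [[0, 0, 0, 0, -1, 0], [0, 0, 0, 0, -1, 0], [0, 0, 0, 0, -1, 0], [0, 0, 0, 0, -1, 0], [0, 0, 0, 0, -1, 0], [0, 0, 0, 0, -1, 0], [0, 0, 0, 0, -1, 0], [0, 0, 0, 0, -1, 0], [0, 0, 0, 0, -0.1, 0], [0, 0, 0, 0, 0, 0]]}}

```text
time_s: 16.73
position: [0.568, 0.1376, 0.1188]
ee_rot: [-0.542, -0.455, 0.454, 0.542]
ft_force: [0.4, -0.2, 0.0]
finger_gap: 0.0216
```

Run:
```python
from h import *
where()
```

```text
t 16.73 fix xy mm [[-129.9  -46.3]] z 118.8 jaw yaw rel fix 1.5688 tilt [ 8.e-04 -1.e+00 -4.e-04] Ffix [ 0.45 -0.08] 0.04 gap 21.6 q [ 0.24  0.34 -0.24  0.99  0.    0.41]
```

>>> {"api": "arm_command", "payload": {"deltas": [[0, 0.9, 0.3, 0, 0, 0], [0, 0.9, 0, 0, 0, 0], [0, 0.9, 0, 0, 0, 0], [0, 0.5, 0, 0, 0, 0], [0, 0.4, 0, 0, 0, 0], [0, 0, 0, 0, 0, 0]]}}

```text
time_s: 17.23
position: [0.5567, 0.1382, 0.0083]
ee_rot: [-0.541, -0.453, 0.456, 0.542]
ft_force: [-1.1, -0.8, -0.2]
finger_gap: 0.0217
```

Run:
```python
from h import *
where()
a=get_image("scene");crop(a,285,225,110,120,5,"pics/sc15.png")
```

```text
t 17.23 fix xy mm [[-141.1  -47.7]] z 8.3 jaw yaw rel fix 1.569 tilt [-0.0013 -1.      0.0035] Ffix [-0.97 -1.02] -0.21 gap 21.7 q [ 0.24  0.43 -0.39  0.75  0.    0.42]
```

View pics/sc15.png

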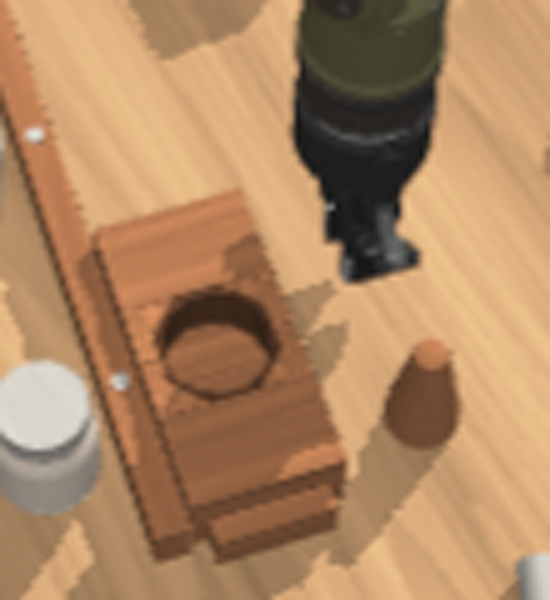

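>>> {"api": "arm_command", "payload": {"deltas": [[0, 0, -0.3, 0, 0, 0], [0, 0, -0.3, 0, 0, 0], [0, 0, -0.2, 0, 0, 0], [0, 0, -0.2, 0, 0, 0], [0, 0, -0.1, 0, 0, 0], [0, 0, -0.05, 0, 0, 0], [0, 0, 0, 0, 0, 0]]}}

```text
time_s: 17.87
position: [0.5928, 0.1323, 0.0109]
ee_rot: [0.541, 0.455, -0.455, -0.541]
ft_force: [-1.4, -0.5, 0.3]
finger_gap: 0.0212
```

>>> {"api": "arm_command", "payload": {"deltas": [[0, 0, -0.07, 0, 0, 0], [0, 0, 0, 0, 0, 0]]}}

```text
time_s: 18.03
position: [0.5944, 0.132, 0.0108]
ee_rot: [-0.541, -0.455, 0.455, 0.541]
ft_force: [-0.5, -0.2, -0.7]
finger_gap: 0.0216
```

>>> {"api": "arm_command", "payload": {"deltas": [[0, 0, -0.05, 0, 0, 0], [0, 0, 0, 0, 0, 0]]}}

```text
time_s: 18.2
position: [0.5959, 0.1318, 0.0108]
ee_rot: [0.541, 0.455, -0.455, -0.541]
ft_force: [-0.5, -0.7, 0.2]
finger_gap: 0.021
```

Run:
```python
from h import *
where()
```

```text
t 18.2 fix xy mm [[-101.4  -47.3]] z 10.8 jaw yaw rel fix 1.5707 tilt [ 0.e+00 -1.e+00 -1.e-04] Ffix [-0.38 -0.81] 0.24 gap 21.0 q [ 0.22  0.49 -0.29  0.79 -0.    0.39]
```

>>> {"api": "arm_command", "payload": {"deltas": [[0, 0, -0.05, 0, 0, 0], [0, 0, 0, 0, 0, 0]]}}

```text
time_s: 18.37
position: [0.5962, 0.1318, 0.0107]
ee_rot: [-0.541, -0.455, 0.455, 0.542]
ft_force: [-4.7, 1.1, 4.1]
finger_gap: 0.0216
```

>>> {"api": "arm_command", "payload": {"deltas": [[0, 0, -0.05, 0, 0, 0], [0, 0, 0, 0, 0, 0]]}}

```text
time_s: 18.53
position: [0.5961, 0.1318, 0.0106]
ee_rot: [-0.54, -0.454, 0.456, 0.543]
ft_force: [-9.7, 1.0, 7.6]
finger_gap: 0.0211
```

Run:
```python
from h import *
where()
```

```text
t 18.53 fix xy mm [[-101.2  -47.2]] z 10.6 jaw yaw rel fix 1.5713 tilt [ 4.0e-04 -1.0e+00  4.8e-03] Ffix [-9.73 -0.73] 7.65 gap 21.1 q [ 0.22  0.49 -0.29  0.8   0.    0.39]
```

>>> {"api": "arm_command", "payload": {"deltas": [[0, 0, 0.2, 0, 0, 0], [0, 0, 0.5, 0, 0, 0], [0, 0, 0.5, 0, 0, 0], [0, -0.9, 0, 0, 0, 0], [0, -0.9, 0, 0, 0, 0], [0, -0.9, 0, 0, 0, 0], [0, -0.9, 0, 0, 0, 0], [0, -0.9, 0, 0, 0, 0], [-0.9, 0, 0.7, 0, 0, 0], [-0.9, 0, 0.7, 0, 0, 0], [-0.9, 0, 0.7, 0, 0, 0], [0, 0, 0, 0, 0, 0]]}}

```text
time_s: 19.53
position: [0.4823, 0.0654, 0.1453]
ee_rot: [-0.542, -0.453, 0.456, 0.542]
ft_force: [0.6, -0.4, -0.9]
finger_gap: 0.0214
```

Run:
```python
from h import *
where()
a=get_image("scene");crop(a,285,245,80,100,6,"pics/sc16.png")
b=get_image("side");crop(b,220,170,160,110,5,"pics/si16.png")
# edge check via known fixed-half and home overlay
F=np.load("F.npy");L=np.array([*w(F,[(-.045,-.045,0)])[0,:2],F[2]])
for n,d,q in(("sc",a,[(.045,-.045,.05),(-.045,-.045,.05)]),("si",b,[(.045,-.045,.05),(-.045,-.045,.05)])): print(n,proj(d,w(L,q)))
e=get_image("wrist");cv2.imwrite("pics/w16.png",e["pixels"][:,:,::-1]); cv2.imwrite("pics/scf.png",a["pixels"][:,:,::-1])
```

```text
t 19.53 fix xy mm [[-201.9 -132.2]] z 145.3 jaw yaw rel fix 1.5683 tilt [-0.003  -1.      0.0032] Ffix [ 0.62 -0.27] -0.9 gap 21.4 q [ 0.14  0.15 -0.43  1.   -0.    0.31]
sc [[303.25434149 271.75186524]
 [333.19240421 263.30167826]]
si [[275.64652645 223.68579995]
 [300.95778109 232.41850798]]
```

View pics/sc16.png

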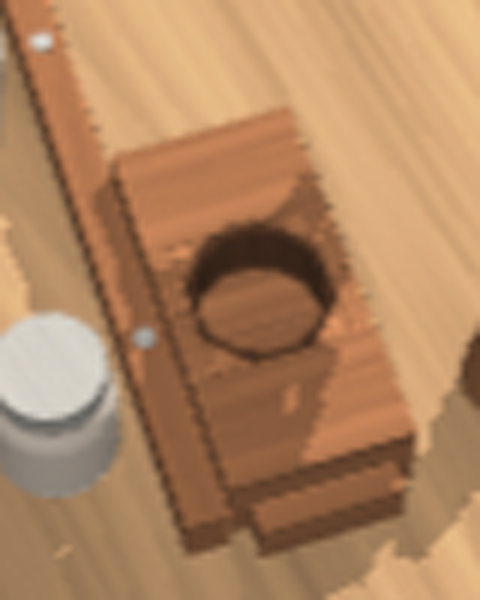

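View pics/si16.png

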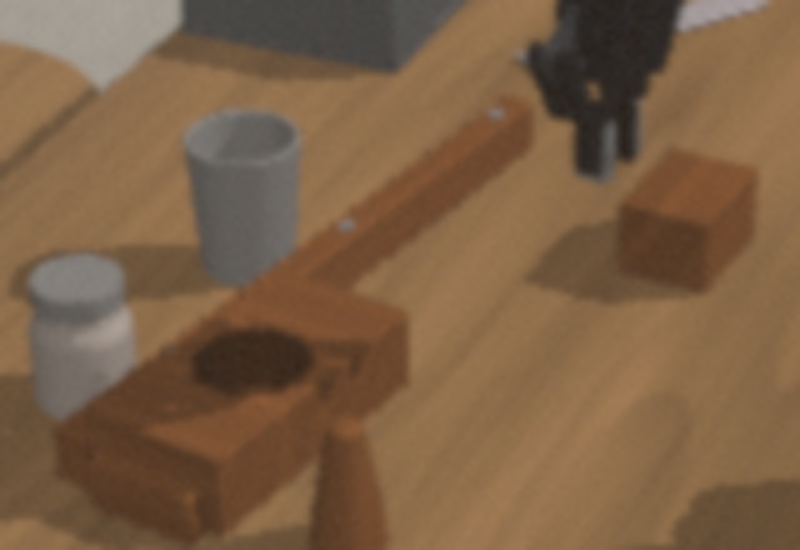

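View pics/w16.png

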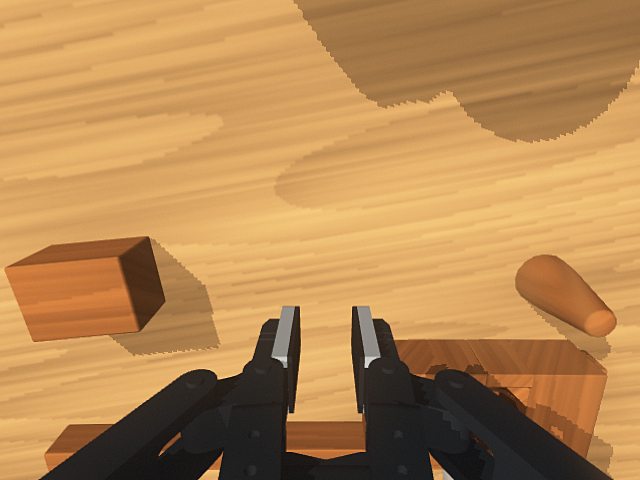

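View pics/scf.png

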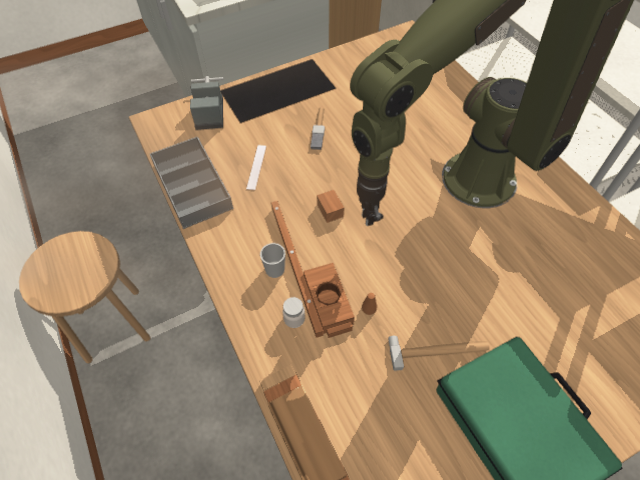

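Run:
```python
from h import *
e=get_image("wrist");crop(e,390,320,230,120,3.4,"pics/w17.png")
```

```text
(no output)
```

View pics/w17.png

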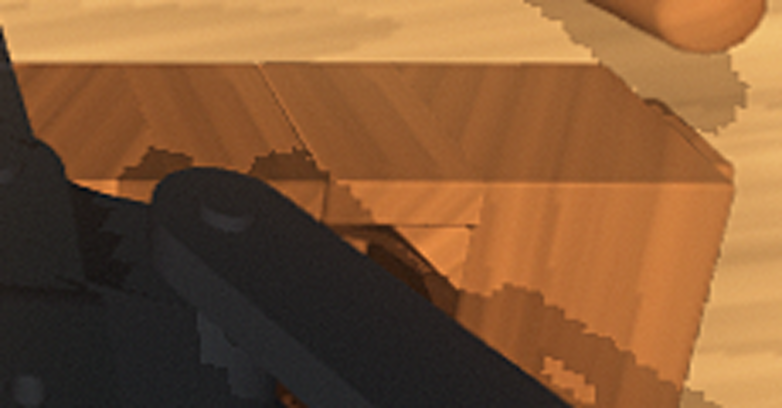

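>>> {"api": "arm_command", "payload": {"deltas": [[-0.4, 0, -0.85, 0, 0, 0], [0, 0, -0.85, 0, 0, 0], [0, 0, -0.85, 0, 0, 0], [0, 0, -0.85, 0, 0, 0], [0, 0, -0.85, 0, 0, 0], [0, 0, -0.85, 0, 0, 0], [0, 0, 0, 0, 1, 0], [0, 0, 0, 0, 1, 0], [0, 0, 0, 0, 1, 0], [0, 0, 0, 0, 1, 0], [0, 0, 0, 0, 1, 0], [0, 0, 0, 0, 1, 0]]}}

```text
time_s: 20.73
position: [0.6372, 0.0312, 0.1452]
ee_rot: [0.668, 0.234, -0.233, -0.667]
ft_force: [-0.7, -0.0, -0.6]
finger_gap: 0.0211
```

>>> {"api": "arm_command", "payload": {"deltas": [[0, 0, 0, 0, 1, 0], [0, 0, 0, 0, 1, 0], [0, 0, 0, 0, 1, 0], [0, 0, 0, 0, 1, 0], [0, 0, 0, 0, 1, 0], [0, 0, 0, 0, 1, 0], [0, 0, 0, 0, 1, 0], [0, 0, 0, 0, 0.1, 0], [0, 0, 0, 0, 0, 0]]}}

```text
time_s: 21.48
position: [0.6368, 0.031, 0.1454]
ee_rot: [0.705, -0.06, 0.06, -0.705]
ft_force: [0.1, 0.6, -0.4]
finger_gap: 0.0208
```

Run:
```python
from h import *
where()
e=get_image("wrist");cv2.imwrite("pics/w18.png",e["pixels"][:,:,::-1])
```

```text
t 21.48 fix xy mm [[ -43.8 -139.6]] z 145.4 jaw yaw rel fix 0.0019 tilt [ 2.e-04 -1.e+00 -0.e+00] Ffix [-0.03  0.63] -0.38 gap 20.8 q [ 0.05  0.42 -0.06  1.09 -0.    1.79]
```

View pics/w18.png

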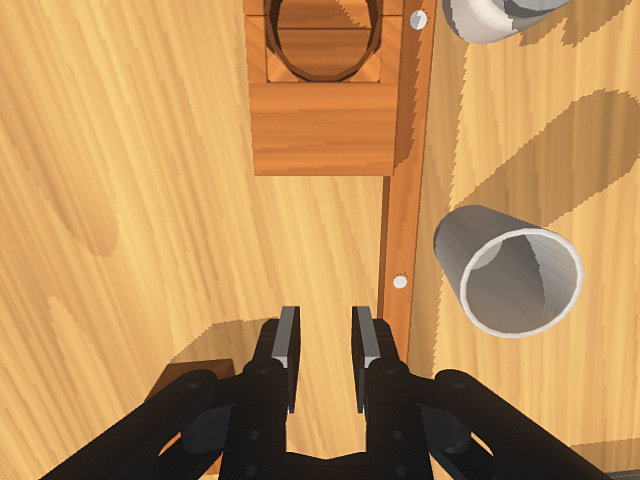

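>>> {"api": "arm_command", "payload": {"deltas": [[-0.2, 0.9, 0, 0, 0, 0], [0, 0.9, 0, 0, 0, 0], [0, 0.9, 0, 0, 0, 0], [0, 0.9, 0, 0, 0, 0], [0, 0.6, 0, 0, 0, 0], [0, 0.25, 0, 0, 0, 0], [0, 0, 0.4, 0, 0, 0], [0, 0, 0.4, 0, 0, 0], [0, 0, 0.2, 0, 0, 0], [0, 0, 0, 0, 0, 0]]}}

```text
time_s: 22.37
position: [0.6373, 0.0633, 0.0141]
ee_rot: [-0.704, 0.059, -0.062, 0.705]
ft_force: [0.6, -0.4, -0.4]
finger_gap: 0.0214
```

>>> {"api": "arm_command", "payload": {"deltas": [[0, 0, 0.07, 0, 0, 0], [0, 0, 0, 0, 0, 0]]}}

```text
time_s: 22.53
position: [0.6364, 0.0636, 0.0133]
ee_rot: [-0.704, 0.061, -0.062, 0.705]
ft_force: [-0.1, -1.0, -0.1]
finger_gap: 0.0214
```

Run:
```python
from h import *
where()
```

```text
t 22.53 fix xy mm [[ -49.8 -107.5]] z 13.3 jaw yaw rel fix -0.0006 tilt [ 1.6e-03 -1.0e+00  4.0e-04] Ffix [ 0.06 -1.05] -0.09 gap 21.4 q [ 0.1   0.53 -0.22  0.82 -0.    1.84]
```

>>> {"api": "arm_command", "payload": {"deltas": [[0, 0, 0.06, 0, 0, 0], [0, 0, 0, 0, 0, 0]]}}

```text
time_s: 22.7
position: [0.6361, 0.0648, 0.0127]
ee_rot: [-0.704, 0.061, -0.062, 0.704]
ft_force: [-0.4, -0.1, -0.3]
finger_gap: 0.0213
```

>>> {"api": "arm_command", "payload": {"deltas": [[0, 0, 0.06, 0, 0, 0], [0, 0, 0, 0, 0, 0]]}}

```text
time_s: 22.87
position: [0.6361, 0.0652, 0.0126]
ee_rot: [0.705, -0.062, 0.062, -0.703]
ft_force: [-0.2, -4.2, 2.9]
finger_gap: 0.0215
```

>>> {"api": "arm_command", "payload": {"deltas": [[0, 0, 0.06, 0, 0, 0], [0, 0, 0, 0, 0, 0]]}}

```text
time_s: 23.03
position: [0.6361, 0.0652, 0.0125]
ee_rot: [0.707, -0.062, 0.062, -0.702]
ft_force: [-1.6, -9.5, 4.6]
finger_gap: 0.0211
```

Run:
```python
from h import *
where()
```

```text
t 23.03 fix xy mm [[ -50.4 -106. ]] z 12.5 jaw yaw rel fix -0.0029 tilt [ 4.e-04 -1.e+00 -6.e-03] Ffix [ 0.07 -9.64] 4.62 gap 21.1 q [ 0.11  0.53 -0.21  0.83 -0.01  1.85]
```

Hard stop again at the same place. Back off and move clear.

>>> {"api": "arm_command", "payload": {"deltas": [[0, 0, -0.2, 0, 0, 0], [0, 0, -0.5, 0, 0, 0], [0, 0, -0.9, 0, 0, 0], [0, -0.9, 0, 0, 0, 0], [0, -0.9, 0, 0, 0, 0], [0, -0.9, 0, 0, 0, 0], [0, -0.9, 0, 0, 0, 0], [0, -0.9, 0, 0, 0, 0], [0, -0.9, 0, 0, 0, 0], [0, 0, 0, 0, 0, 0], [0, 0, 0, 0, 0, 0]]}}

```text
time_s: 23.95
position: [0.6296, 0.0205, 0.1762]
ee_rot: [-0.704, 0.06, -0.063, 0.705]
ft_force: [0.1, -0.3, 0.2]
finger_gap: 0.0212
```

Run:
```python
from h import *
where()
e=get_image("wrist");crop(e,200,0,260,200,3,"pics/w19.png")
a=get_image("scene");crop(a,260,185,130,160,3.7,"pics/sc19.png")
```

```text
t 23.95 fix xy mm [[ -49.1 -151.1]] z 176.2 jaw yaw rel fix -0.0019 tilt [ 0.0038 -1.      0.0014] Ffix [ 0.15 -0.32] 0.2 gap 21.2 q [ 0.03  0.38 -0.04  1.14  0.    1.78]
```

View pics/w19.png

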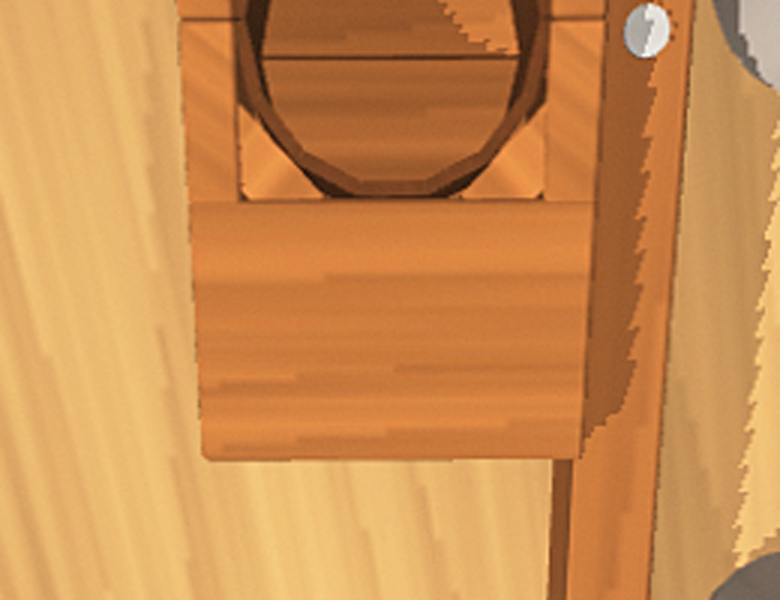

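View pics/sc19.png

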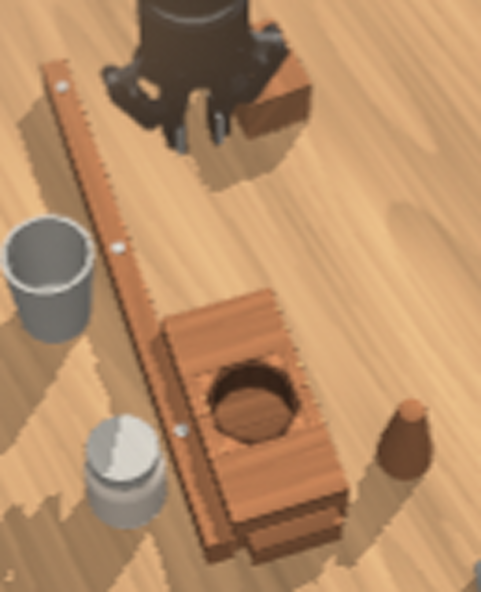

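The wrist view shows the seam as a hairline at crop row ~18. There is no gap at the fence, and the outer sides line up. The gripper is well clear, and the bystanders are where they started.

```bash
python3 -c "
from station import *
print(close_job())"
```

```text
the job is handed in; nothing more can be done
None
```

The loose mould half now lies flush against the fence and closed against the fixed half, and I handed the job in at about 24 s.

**What I did:** I pushed it from its robot side onto the fence, then along the fence from its back face until it met the fixed half. I pressed each of those two directions once more, then moved the gripper clear.

**Last checks:**
- **Contact:** Each re-press stopped firmly at about 10 N, within about 0.5 mm of where the first one stopped. The highest wrist force I read was about 18 N.
- **Pictures:** The wrist view shows the seam as a hairline, the outer faces in line and no gap at the fence. The plain block, cone, jar and cup stand where they were. The hammer, brush and rule were never approached and look unmoved.

**What disagreed:**
- **Fingertip position:** In the images the fingertips sat about 7–12 mm behind the reported TCP at 40% opening, not 25 mm ahead as stated. My first approach therefore passed over the block, with the tips at about 53 mm above the 50 mm top. It went partly over the hollow. I saw no contact force and no movement, and I corrected the height from the images before pushing.
- **Thin line at the seam:** After the second press toward the fence, the wrist picture showed a thin bright line at the seam. That is why I pressed the block against the fixed half a second time.

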